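# Put the chisels back in their till

### The arm

A 6-joint arm with a two-finger parallel gripper is mounted at the origin on the work surface. World frame = base frame: x ahead of the robot, y to its left, z up, the work surface at z = 0. Lengths are in m, angles in degrees, forces in N, time in s.
With the tool pointing down it reaches from about 0.375 to 0.9 m from the base axis. Payload 3.1 kg.
Tool frame: the origin (TCP) lies at the very end of the fingers, on their centre line; the grasp point (between the pads) lies 19 mm behind it (bot.grip_point_offset is the distance from the TCP to the grasp point, in m); z points along the fingers, x is the direction in which the jaws open and shut, and the axes are right-handed (so a half turn about z gives the same grasp; the last joint's range is limited). The gripper opens to 87 mm and grips with 3 to 60 N. Pads are 19 mm wide; open, the fingers measure 117 mm over their backs; the gripper's body (75 mm by 190 mm) begins 51 mm behind the grasp point.
Start: joints at [-74.112, 30.224, 82.088, -0, 67.689, -10.227], TCP at [0.275, -0.561, 0.223] pointing down, gripper open.
Joint ranges: [-176.69, 176.69], [-43.24, 126.21], [12.49, 139.97], [-82, 262], [0, 151.66], [-163.58, 163.58]. Speed limits (degrees/s): [159.86, 159.86, 180, 180, 180, 180].

### API

Orientations are given as a 3x3 rotation matrix whose columns are the frame's x, y, z axes.
In Python, from rig import bot, capture, recognise, place_of gives the robot as it stands.
- The arm moves only by the tool send_rows, never from a script. Its argument "motion" is a list of rows, each a list of 2 entries, a list of its own where there are three numbers: the shift along the tool's x, y, z in mm, then the turn about the tool's z in rad. A call has exactly 5 rows; each row shifts and turns the pose as measured when the row begins, along the tool's axes as they then stand; what a row does not reach is not made up. A row lasts 1/12 s, in which the tool goes at most 41.7 mm and 7.16 degrees, less where a joint would pass 70% of its speed; a pose out of reach is approached as far as the arm can. A call with a gripper value outside its range is refused whole. "gripper" is the closure, from 0 (fully open) to 1 (shut), set as the call begins (left out, the last holds). The fingers move at their own pace and stop on an object; the grip force is fixed at half the most. Time passes only in rows, so rows that do not move let the fingers close, or fill a call up. It gives the time, the measured TCP pose, the force and the opening at its end, in the units of the state.
- bot.read_state(): the state, without advancing time (a new reading comes with each control period).
- capture(name): name is "side" or "top"; returns a dict with "image" (400x640x3 uint8, blue, green, red), "fx", "fy", "cx", "cy" (pixels), "rvec" (rotation vector, rad) and "tvec" (3), from world to camera coordinates, as OpenCV has them. Camera axes: x right, y down, z forward; pixel columns grow to the right and rows downward; lengths in m; the calibration is good to about 2 mm. A picture is of the moment at which its call begins. There is no depth.
- bot.hand_in(): hands the job in, once; it reports no verdict.
Trained networks look in the newest picture that a camera, given by its name, has taken for a name from the list of things; names that differ only in an ending like _2 or _b are one class to them, and where a whole thing is asked for, a point or a joint stands for the part that bears it (a point fixed in the world has none). Each returns a list of dicts, best first, with "p" (0 to 1); they miss things now and then, are a little off and sometimes report something else, mostly with a low value. They report only what shows in the picture. A call takes as long as a camera call. They do not tell look-alikes from the thing itself.
- recognise(camera, target): "xy" ([column, row] in pixels, amid what is visible of it).
- place_of(camera, target): "xy" ([column, row] in pixels: a listed point, or the origin of a listed thing).
The state is a dict: "time_s": time; "joint_positions": joint angles; "qvel": joint speeds; "tau": joint torques, N m; "position": TCP position; "tcp_rot": TCP orientation; "force": force on the tool from outside, world axes, zero at the start; "moment": the same for the moment, N m; "opening": opening from 0.0 (shut) to 1.0 (fully open).
Only numpy, scipy, OpenCV 4.12 (cv2) and the standard library are available. Lean on these libraries where they do the work, as an engineer would, in place of code of your own. Each camera call takes 0.05 s, during which the arm holds its last target.

### The job

Put the red and the blue chisel back in the till: slide the keeper bar fully open, lay each chisel in the bay with the label of its own colour, slide it blade first under the guard until its handle meets the guard, and then slide the keeper bar fully shut behind the handles. Leave the green chisel home in its own bay, and do not knock the mallet, the square or the glue bottle.

Things in the scene. Friction and masses are not known exactly. Their poses are not given: they have to be found in the camera images.
- red_chisel (a point): bench chisel, 180 mm long, about 0.2 kg: square wooden handle 110 long, 32 wide, 32 high, its butt end 38 mm red; then a brass neck (12 long, 14 across) and a steel blade (58 long, 24 wide, 5 thick) at half the handle's height. This point is the handle's centre, 16 mm above what it lies on; x points to the blade tip (125 mm ahead), z up. It starts loose on the bench.
- blue_chisel (a point): bench chisel, 180 mm long, about 0.2 kg: square wooden handle 110 long, 32 wide, 32 high, its butt end 38 mm blue; then a brass neck (12 long, 14 across) and a steel blade (58 long, 18 wide, 5 thick) at half the handle's height. This point is the handle's centre, 16 mm above what it lies on; x points to the blade tip (125 mm ahead), z up. It starts loose on the bench.
- green_chisel (a point): bench chisel, 180 mm long, about 0.2 kg: square wooden handle 110 long, 32 wide, 32 high, its butt end 38 mm green; then a brass neck (12 long, 14 across) and a steel blade (58 long, 14 wide, 5 thick) at half the handle's height. This point is the handle's centre, 16 mm above what it lies on; x points to the blade tip (125 mm ahead), z up. It starts home in its own bay and stays there.
- red_bay (a point): the home of the red chisel: this point is where the centre of its handle (half-way up) belongs when fully home, x pointing into the guard, along which the blade slides, z up. The red label plate (60 x 44 mm, 2 thick) lies on the guard's roof, on the bay's centre line, its centre 100 mm ahead of this point. Which bay is which colour varies.
- blue_bay (a point): the home of the blue chisel: this point is where the centre of its handle (half-way up) belongs when fully home, x pointing into the guard, along which the blade slides, z up. The blue label plate (60 x 44 mm, 2 thick) lies on the guard's roof, on the bay's centre line, its centre 100 mm ahead of this point. Which bay is which colour varies.
- green_bay (a point): the home of the green chisel: this point is where the centre of its handle (half-way up) belongs when fully home, x pointing into the guard, along which the blade slides, z up. The green label plate (60 x 44 mm, 2 thick) lies on the guard's roof, on the bay's centre line, its centre 100 mm ahead of this point. Which bay is which colour varies.
- till: chisel till, fixed: flat plywood floor 330 long (x from -238 to +92 mm), 256 wide, 10 thick, no side walls. Origin on the bench at the guard's face, on the middle bay's centre line; x points into the guard, z up. Three bays lie side by side at y = -80, 0 and +80 mm. Before it slides in, a chisel must be laid at least 70 mm short of home.
- guard (a point): middle of the top front edge of the till's wooden guard, 42 mm above the bench; axes as the till's. The guard covers the till's x from 0 to 92 mm; its roof is 8 mm thick with a 24 mm high gap under it, in which each bay is a slot 42 mm wide and 84 deep between solid piers. A handle is too high for the gap: it stops at the guard's face.
- keeper (a joint): opening of the keeper bar in m: 0 fully shut (its face 6 mm behind the butts of home chisels), 0.096 fully open; it slides straight along the till's -x to open, with about 1.5 N of friction, and stays where left.
- keeper_knob (a point): centre of the square wooden knob of the keeper bar: 26 x 26 mm, 50 high, 61 mm above the bench; it stands on the middle of the bar and its sides are parallel to the till's x and y. The dark wooden bar under it runs across the till (266 mm along y, 22 mm along x, its top 36 mm above the bench).
- mallet: wooden mallet lying on the bench, head 70 x 120 x 80 mm (origin under the head), handle 170 mm to its own +y; leave it alone
- square: try square lying flat on the bench: dark wooden stock 24 x 110 mm, 18 high (origin under it), steel blade 150 mm to its own +x; leave it alone
- glue: white glue bottle, 64 mm across, 110 high, orange cap, standing (origin under it); leave it alone
Mind the look-alikes: they are no part of the job. Leave any black look-alike of the part that bears red_chisel alone.

How it is judged (in metres and radians):
On the way, in this order (a step that is already met when the one before it is completed fails the run):
1. the keeper bar has been slid open (over 75 mm) (value of joint keeper above 0.075 m), for 0.1 s.
2. the red and the blue chisel both lie in their own bays with the blades under the guard (handle within 35 mm of home) (x of red_chisel in the frame of red_bay above -0.035 m and y of red_chisel in the frame of red_bay between -0.016 and 0.016 m and z of red_chisel in the frame of red_bay below 0.012 m and x of blue_chisel in the frame of blue_bay above -0.035 m and y of blue_chisel in the frame of blue_bay between -0.016 and 0.016 m and z of blue_chisel in the frame of blue_bay below 0.012 m), for 0.2 s.
3. the keeper bar has been slid shut (within 8 mm) (value of joint keeper below 0.008 m), for 0.2 s.
At the end, for the whole second after the job is handed in: All three chisels lie flat and still in the bays of their own colour, blades under the guard, handles within 10 mm of the guard (fully home), within 14 mm sideways and about 8 degrees of the bay's line, and the keeper bar is shut to within 8 mm (value of joint keeper below 0.008 m and x of red_chisel in the frame of red_bay between -0.01 and 0.006 m and y of red_chisel in the frame of red_bay between -0.014 and 0.014 m and z of red_chisel in the frame of red_bay between -0.006 and 0.006 m and angle between the x axis of red_chisel and the x axis of red_bay, either way round below 0.15 rad and x of blue_chisel in the frame of blue_bay between -0.01 and 0.006 m and y of blue_chisel in the frame of blue_bay between -0.014 and 0.014 m and z of blue_chisel in the frame of blue_bay between -0.006 and 0.006 m and angle between the x axis of blue_chisel and the x axis of blue_bay, either way round below 0.15 rad and x of green_chisel in the frame of green_bay between -0.01 and 0.006 m and y of green_chisel in the frame of green_bay between -0.014 and 0.014 m and z of green_chisel in the frame of green_bay between -0.006 and 0.006 m and angle between the x axis of green_chisel and the x axis of green_bay, either way round below 0.15 rad and linear speed of each of red_tool, blue_tool below 0.02 m/s); the robot touches nothing.
It fails at once if the green chisel is taken out of its place (moved over 20 mm) (distance of green_chisel from where it was at the start of the episode above 0.02 m).
It fails at once if the mallet is knocked (moved over 20 mm) (distance of mallet from where it was at the start of the episode above 0.02 m).
It fails at once if the square is knocked (moved over 20 mm) (distance of square from where it was at the start of the episode above 0.02 m).
It fails at once if the glue bottle is knocked (moved over 20 mm) (distance of glue from where it was at the start of the episode above 0.02 m).
It also fails if it takes over 72 s, if anything falls off the work surface, if the arm or the gripper's body presses on something with over 40 N, if the wrist force passes 120 N, or if a joint passes its speed limit or range.

## Working session

There is one attempt and no reset: what is moved stays moved. The work goes in short steps, Python scripts to look and compute and a tool call to move; the robot and the scene stay as the last step left them, time stands still between calls to the robot, and variables do not carry over. Pictures are saved under pics/ and viewed, and the job is handed in when it is done.

Besides the shell and the picture viewer there is one more tool, called after "Request:" in YAML: its name, and indented under it one key for each argument. send_rows: Moves the arm, as the interface text tells. Its arguments: {"type":"object","properties":{"motion":{"type":"array","items":{"type":"array"}},"gripper":{"type":"number"}},"required":["motion"]}

```bash
ls -la; mkdir -p pics
python3 - <<'E'
from rig import bot, capture, recognise, place_of
import cv2
for n in ("side","top"):
    c=capture(n); cv2.imwrite(f"pics/{n}0.png",c["image"])
    print(n,{k:(c[k].tolist() if hasattr(c[k],'tolist') else c[k]) for k in c if k!="image"})
    for t in ["red_chisel","blue_chisel","green_chisel","red_bay","blue_bay","green_bay","till","guard","keeper_knob","mallet","square","glue"]:
        print(t,[( [round(float(v)) for v in d["xy"]],round(d["p"],2)) for d in place_of(n,t)][:4])
print(bot.read_state())
E
```

```text
total 12
drwxr-xr-x  3 agent agent 4096 Dec  7 14:30 .
drwxr-xr-x 23 root  root  4096 Dec  7 14:30 ..
drwxr-xr-x  2 agent agent 4096 Dec  7 14:30 pics
side {'fx': 468.13406793278784, 'fy': 468.13406793278784, 'cx': 313.72126937992886, 'cy': 192.14430716078746, 'rvec': [0.9228558755241082, -2.5365632301885777, 0.9887514011550134], 'tvec': [0.36728933495262234, 0.2685675646682887, 1.1958165451352054]}
red_chisel [([274, 268], 0.96), ([267, 327], 0.72), ([433, 191], 0.52)]
blue_chisel []
green_chisel [([307, 152], 0.63)]
red_bay []
blue_bay []
green_bay []
till [([342, 155], 0.74)]
guard [([336, 148], 0.57)]
keeper_knob [([317, 163], 0.59), ([338, 157], 0.25)]
mallet [([214, 193], 0.74)]
square [([371, 124], 0.62), ([338, 146], 0.21)]
glue [([163, 273], 0.75)]
top {'fx': 377.7786145061732, 'fy': 377.7786145061732, 'cx': 314.3865798340822, 'cy': 198.09696095970543, 'rvec': [2.1829708857229124, -2.1502856713423664, 0.05864684050104563], 'tvec': [0.0016676345549413761, 0.5079707606327334, 1.1141544866109985]}
red_chisel [([189, 265], 0.86), ([404, 296], 0.79), ([234, 227], 0.72), ([182, 15
[... 454 characters left out ...]
.20867006e+01,  4.85660363e-04,
        6.76892116e+01, -1.02278287e+01]), 'qvel': array([-0.0402386 ,  0.01365454, -0.02855792,  0.01561821,  0.01100979,
        0.07504371]), 'tau': array([ 1.91051404e-03, -4.40013778e+01, -1.76986456e+01,  6.35440112e-02,
        5.05203812e-02, -2.75395962e-05]), 'position': array([ 0.27512244, -0.5611734 ,  0.22254468]), 'tcp_rot': array([[ 4.40161601e-01, -8.97918574e-01,  6.19525715e-06],
       [-8.97918574e-01, -4.40161600e-01,  6.87962526e-06],
       [-3.45042900e-06, -8.59098333e-06, -1.00000000e+00]]), 'force': array([-0.44452086,  0.75129021, -0.75464381]), 'moment': array([ 0.02914235,  0.04420523, -0.023122  ]), 'opening': 0.9989941527263274}
```

View pics/top0.png

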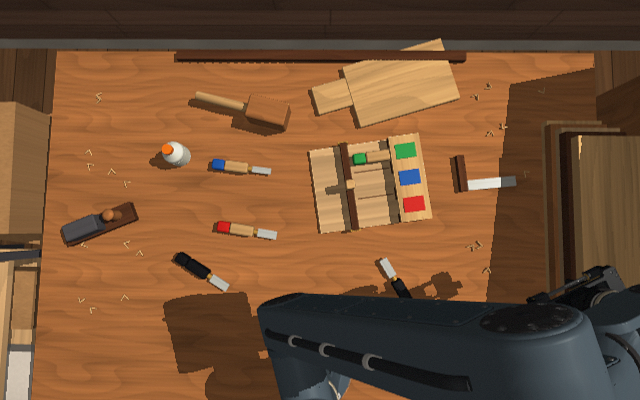

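View pics/side0.png

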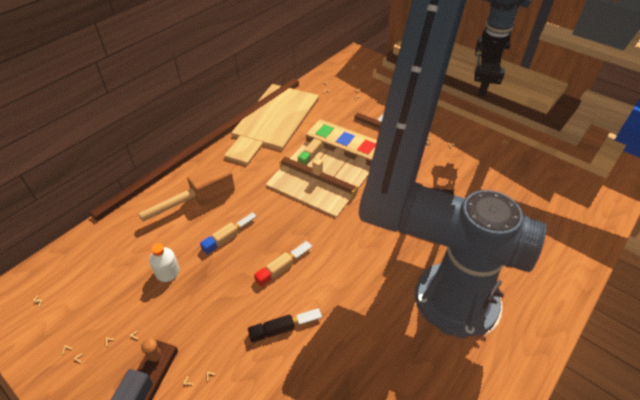

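The top view shows red-butted chisel at about (245,230), blue at (240,167), black look-alikes at (200,270) and (395,278). The till is at (370,183) with labels green (404,151), blue (409,177) and red (413,203), and the keeper knob at (348,186). The mallet is at (268,112), glue at (176,154) and square at (460,175). The plane at (100,222) is clutter.

Red chisel candidates: red butt at (245,230), black at (200,270), black at (395,278). I choose (245,230) and will check it in a close crop.

```bash
cat > h.py <<'E'
import numpy as np, cv2
def cal(c):
    R=cv2.Rodrigues(np.array(c["rvec"],float))[0]; t=np.array(c["tvec"],float).ravel()
    K=np.array([[c["fx"],0,c["cx"]],[0,c["fy"],c["cy"]],[0,0,1]])
    return R,t,K
def back(c,uv,z):
    R,t,K=cal(c); d=R.T@np.linalg.solve(K,[uv[0],uv[1],1]); o=-R.T@t
    return o+d*(z-o[2])/d[2]
def proj(c,P):
    R,t,K=cal(c); P=np.atleast_2d(P); return cv2.projectPoints(P.astype(float),np.array(c["rvec"]),np.array(c["tvec"]),K,None)[0].reshape(-1,2)
def crop(im,u0,v0,u1,v1,s,fn):
    cv2.imwrite(fn,cv2.resize(im[v0:v1,u0:u1],None,fx=s,fy=s,interpolation=cv2.INTER_CUBIC))
E
python3 - <<'E'
from rig import capture
import pickle
from h import *
c=capture("top"); s=capture("side"); pickle.dump((c,s),open("c0.pkl","wb"))
crop(c["image"],195,140,295,250,5,"pics/chis.png")
crop(c["image"],300,120,440,240,5,"pics/till.png")
crop(s["image"],190,200,330,290,5,"pics/chis_s.png")
crop(s["image"],260,110,390,220,5,"pics/till_s.png")
for n,k in (("top",c),("side",s)):
    R,t,K=cal(k); print(n,-R.T@t, proj(k,[[0,0,0],[.5,0,0],[0,.5,0]]).round().tolist())
E
```

```text
top [ 0.41584498 -0.02231838  1.15149995] [[315.0, 370.0], [318.0, 201.0], [148.0, 366.0]]
side [-0.13277879  0.69771499  1.06422309] [[458.0, 297.0], [309.0, 204.0], [335.0, 467.0]]
```

View pics/chis.png

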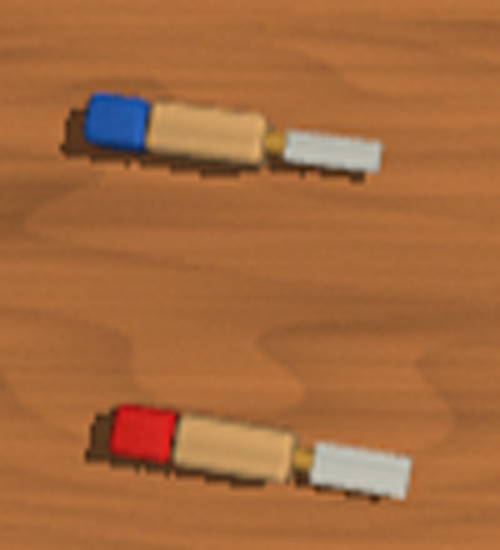

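View pics/till.png

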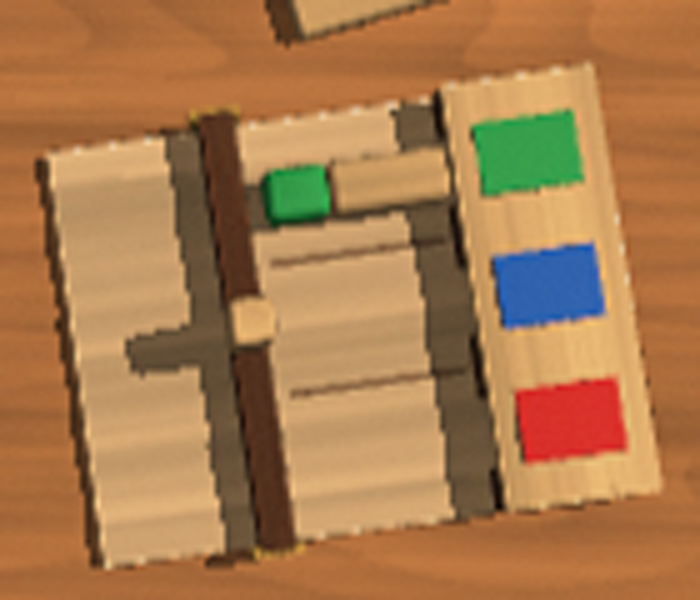

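View pics/chis_s.png

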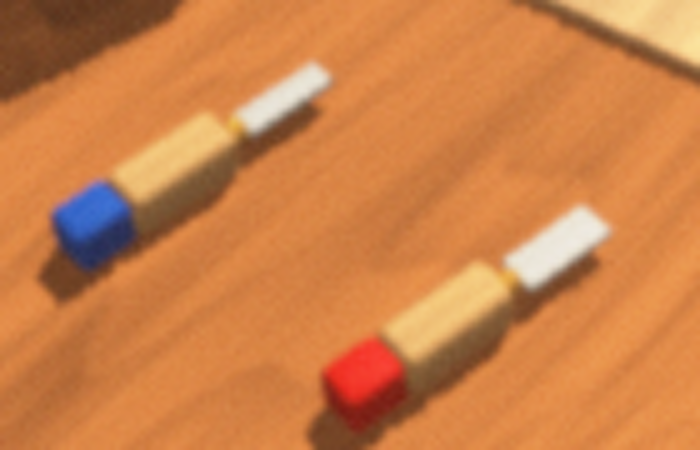

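View pics/till_s.png

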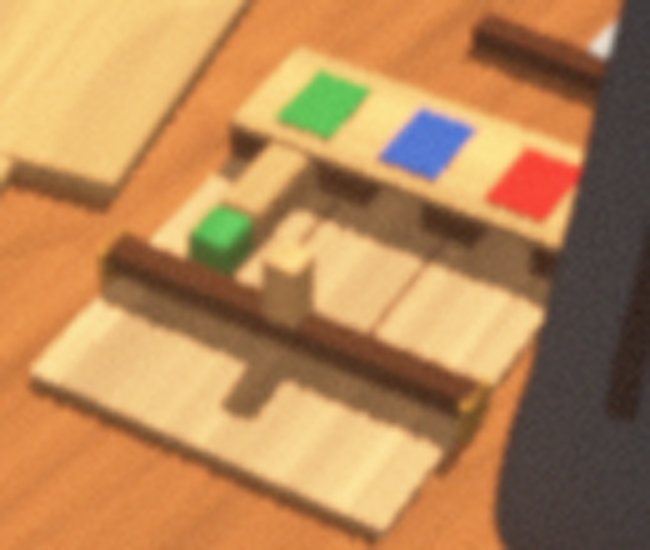

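The crops confirm the red-butted chisel at (245,230) and the blue one at (240,167), both with blades pointing right and nearly parallel. Neither is a black look-alike. The bays are green (top), blue (middle) and red (bottom), and the keeper is shut with its knob at (351,184).

```bash
cat >> h.py <<'E'
from scipy.optimize import least_squares
def mask(im,col,box=None):
    h=cv2.cvtColor(im,cv2.COLOR_BGR2HSV).astype(int); H,S,V=h[...,0],h[...,1],h[...,2]
    m={"red":((H<6)|(H>172))&(S>170)&(V>110),"blue":(H>105)&(H<125)&(S>140)&(V>90),
       "green":(H>55)&(H<80)&(S>120)&(V>70),"steel":(S<45)&(V>150)}[col].astype(np.uint8)
    if box is not None:
        k=np.zeros_like(m);k[box[1]:box[3],box[0]:box[2]]=1;m=m*k
    return m
def blobs(m,amin=15):
    n,l,st,ce=cv2.connectedComponentsWithStats(m)
    return sorted([(int(st[i,4]),ce[i].round(2).tolist()) for i in range(1,n) if st[i,4]>=amin],reverse=True)
def cent(c,P):  # centroid of hull of projected points
    q=cv2.convexHull(proj(c,P).astype(np.float32)*16); M=cv2.moments(q); return np.array([M["m10"],M["m01"]])/M["m00"]/16
def boxpts(x,y,yaw,x0,x1,w,z0,z1):
    P=np.array([[a,b,z] for a in(x0,x1) for b in(-w/2,w/2) for z in(z0,z1)])
    cs,sn=np.cos(yaw),np.sin(yaw)
    return np.c_[x+cs*P[:,0]-sn*P[:,1],y+sn*P[:,0]+cs*P[:,1],P[:,2]]
def fitchisel(cams,w,z=0.0,yaw0=0,xy0=(.5,.2)):
    # cams: list of (c, butt_uv, blade_uv)
    def r(p):
        o=[]
        for c,bu,bl in cams:
            if bu is not None:o.append(cent(c,boxpts(*p,-.055,-.017,.032,z,z+.032))-bu)
            if bl is not None:o.append(cent(c,boxpts(*p,.067,.125,w,z+.0135,z+.0185))-bl)
        return np.concatenate(o)
    s=least_squares(r,[*xy0,yaw0]); return s.x,s.fun
E
python3 - <<'E'
import pickle
from h import *
c,s=pickle.load(open("c0.pkl","rb"))
for n,k in(("top",c),("side",s)):
    for col in("red","blue","green","steel"):print(n,col,blobs(mask(k["image"],col))[:8])
E
```

```text
top red [(298, [413.57, 203.48]), (126, [223.1, 226.26])]
top blue [(273, [409.27, 176.59]), (112, [217.82, 163.89])]
top green [(273, [405.01, 150.13]), (119, [359.19, 158.31])]
top steel [(1053, [18.05, 375.31]), (313, [484.31, 183.55]), (292, [178.9, 152.62]), (155, [219.05, 282.54]), (151, [387.5, 267.64]), (144, [266.55, 233.66]), (100, [261.09, 170.03])]
side red [(200, [262.6, 276.33]), (138, [366.57, 146.62])]
side blue [(210, [634.31, 118.69]), (108, [207.79, 243.31]), (84, [344.96, 138.37])]
side green [(82, [324.5, 130.39]), (35, [304.14, 155.31])]
side steel [(313, [163.27, 259.74]), (196, [308.7, 315.97]), (177, [492.88, 313.99]), (132, [301.06, 249.02]), (81, [246.25, 219.4]), (66, [421.09, 292.21]), (45, [433.93, 269.22])]
```

Run:
```python
import pickle
from h import *
c,s=pickle.load(open("c0.pkl","rb"))
for n,k,L in(("top",c,[(405.01,150.13),(409.27,176.59),(413.57,203.48)]),("side",s,[(324.5,130.39),(344.96,138.37),(366.57,146.62)])):
    P=np.array([back(k,u,.044) for u in L]); print(n,"labels",P.round(4).tolist(),"gap",np.linalg.norm(np.diff(P,axis=0),axis=1))
# till fit: top labels. y axis of till from red/green line
P=np.array([back(c,u,.044)[:2] for u in [(405.01,150.13),(409.27,176.59),(413.57,203.48)]])
d=P[0]-P[2]; d/=np.linalg.norm(d); X=np.array([d[1],-d[0]]); m=P.mean(0)
print("y?",d,"X",X,"yawX",np.degrees(np.arctan2(X[1],X[0])))
org=m-.045*X; print("till org",org)
for nm,yy in(("green",.08),("blue",0),("red",-.08)):
    b=org-.055*X+yy*d; print(nm,"bay",b)
kn=org+X*-.13; print(kn)
# knob top center at z .086
for u in [(300+254/5,120+320/5)]: 
    p=back(c,u,.086)[:2]-org; print("knob till coords",p@X,p@d)
# guard corners check
for u in [(300+440/5,120+90/5),(300+505/5,120+512/5),(300+592/5,120+65/5),(300+662/5,120+490/5)]:
    p=back(c,u,.042)[:2]-org; print("guard corner",p@X,p@d)
for nm,bu,bl,bus,bls,w in(("red",(223.1,226.26),(266.55,233.66),(262.6,276.33),(301.06,249.02),.024),("blue",(217.82,163.89),(261.09,170.03),None,(246.25,219.4),.018)):
    p,f=fitchisel([(c,np.array(bu),np.array(bl))],w,0,-1.7); print(nm,p,np.degrees(p[2]),f.round(2))
    p,f=fitchisel([(s,None if bus is None else np.array(bus),np.array(bls)),(c,np.array(bu),np.array(bl))],w,0,-1.7); print(nm,p,np.degrees(p[2]),f.round(2))
```

```text
top labels [[0.6519, -0.2568, 0.044], [0.5733, -0.269, 0.044], [0.4943, -0.2811, 0.044]] gap [0.07958636 0.07989232]
side labels [[0.6508, -0.2564, 0.044], [0.5718, -0.2675, 0.044], [0.4921, -0.2795, 0.044]] gap [0.07974667 0.08063326]
y? [0.98830989 0.1524584 ] X [ 0.1524584  -0.98830989] yawX -81.23057857922694
till org [ 0.56628629 -0.22449699]
green bay [ 0.63696587 -0.15794327]
blue bay [ 0.55790108 -0.17013995]
red bay [ 0.47883629 -0.18233662]
[ 0.5464667 -0.0960167]
knob till coords -0.1313645231703575 -0.0022097392196472063
guard corner 0.0014388360520975743 0.12327356791379357
guard corner 0.0007205712069306183 -0.1292743269108978
guard corner 0.09259089197927566 0.1253538658308615
guard corner 0.0927242304060745 -0.1290856453897842
red [ 0.41185616  0.24709465 -1.65524058] -94.83829950367056 [ 0.05  1.48  0.04 -1.55]
red [ 0.41499883  0.24556848 -1.76652226] -101.21426999255351 [-0.78 -0.55  0.56  0.99  0.82 -0.88 -0.01  0.94]
blue [ 0.60409752  0.26957585 -1.6944466 ] -97.08463862342418 [ 0.37  0.13 -0.34 -0.16]
blue [ 0.60525038  0.26888606 -1.7401446 ] -99.7029413693721 [ 0.37  0.95  0.71 -0.77 -0.35  0.88]
```

```bash
sed -i 's/s=least_squares(r,\[\*xy0,yaw0\])/s=least_squares(r,[*xy0,yaw0],diff_step=1e-3,x_scale=[.01,.01,.1])/' h.py
python3 - <<'E'
import pickle
from h import *
c,s=pickle.load(open("c0.pkl","rb"))
for nm,bu,bl,bus,bls,w in(("red",(223.1,226.26),(266.55,233.66),(262.6,276.33),(301.06,249.02),.024),("blue",(217.82,163.89),(261.09,170.03),None,(246.25,219.4),.018)):
    p,f=fitchisel([(c,np.array(bu),np.array(bl))],w,0,-1.7); print(nm,p,np.degrees(p[2]),f.round(2))
    p,f=fitchisel([(s,None if bus is None else np.array(bus),np.array(bls)),(c,np.array(bu),np.array(bl))],w,0,-1.7); print(nm,p,np.degrees(p[2]),f.round(2))
E
```

```text
red [ 0.41376061  0.24700364 -1.72267787] -98.7021715678132 [ 0.22  0.04 -0.22 -0.04]
red [ 0.41373902  0.24596846 -1.72117815] -98.61624381831896 [-0.19  0.22 -0.19  0.35  0.56  0.07  0.13 -0.07]
blue [ 0.60415493  0.26960744 -1.69835387] -97.30850879300783 [ 0.37  0.06 -0.37 -0.06]
blue [ 0.60412197  0.26900561 -1.69687185] -97.22359520455579 [-0.23  0.35  0.56  0.09 -0.16 -0.09]
```

```bash
cat > plan.py <<'E'
import sys, numpy as np
from rig import bot
YT=8.65; a=np.radians(YT); D=np.array([np.cos(a),np.sin(a)]); X=np.array([np.sin(a),-np.cos(a)]); ORG=np.array([.5657,-.2240])
def till(x,y): return ORG+x*X+y*D
def plan(x,y,z,yaw,smax=40,rmax=.12):
    s=bot.read_state(); p=np.array(s["position"]); R=s["tcp_rot"]; y0=np.arctan2(R[1,0],R[0,0])
    dy=(np.radians(yaw)-y0+np.pi)%(2*np.pi)-np.pi; d=np.array([x,y,z])-p
    n=int(np.ceil(max(np.linalg.norm(d)*1000/smax,abs(dy)/rmax,1))); n=-(-n//5)*5
    print("now",p.round(4),"yaw",np.degrees(y0).round(2),"n",n)
    rows=[]
    for i in range(n):
        w=y0+dy*i/n; e=d/n*1000; c,sn=np.cos(w),np.sin(w)
        rows.append([[round(float(v),1) for v in (c*e[0]+sn*e[1], sn*e[0]-c*e[1], -e[2])],round(float(-dy/n),4)])
    for i in range(0,n,5): print(rows[i:i+5])
E
python3 - <<'E'
from plan import *
x,y=till(-.127,0); print(x,y); plan(x,y,.16,YT)
E
```

```text
0.5465994363326709 -0.09844456018319911
now [ 0.2751 -0.5612  0.2226] yaw -63.88 n 15
[[[-19.7, -29.8, 4.2], -0.0844], [[-17.1, -31.4, 4.2], -0.0844], [[-14.4, -32.7, 4.2], -0.0844], [[-11.6, -33.8, 4.2], -0.0844], [[-8.7, -34.7, 4.2], -0.0844]]
[[[-5.8, -35.3, 4.2], -0.0844], [[-2.8, -35.7, 4.2], -0.0844], [[0.2, -35.8, 4.2], -0.0844], [[3.2, -35.6, 4.2], -0.0844], [[6.2, -35.2, 4.2], -0.0844]]
[[[9.2, -34.6, 4.2], -0.0844], [[12.1, -33.7, 4.2], -0.0844], [[14.9, -32.5, 4.2], -0.0844], [[17.5, -31.2, 4.2], -0.0844], [[20.1, -29.6, 4.2], -0.0844]]
```

Request:
send_rows:
  motion:
    - [[-19.7,-29.8,4.2],-0.084]
    - [[-17.1,-31.4,4.2],-0.084]
    - [[-14.4,-32.7,4.2],-0.084]
    - [[-11.6,-33.8,4.2],-0.084]
    - [[-8.7,-34.7,4.2],-0.084]
  gripper: 0

```text
time_s: 1.82
position: [0.3649, -0.4127, 0.2012]
tcp_rot: [[0.772, -0.636, 0.002], [-0.636, -0.772, -0.013], [0.01, 0.008, -1.0]]
force: [0.7, 0.0, -0.0]
opening: 1.0
```

Request:
send_rows:
  motion:
    - [[-5.8,-35.3,4.2],-0.084]
    - [[-2.8,-35.7,4.2],-0.084]
    - [[0.2,-35.8,4.2],-0.084]
    - [[3.2,-35.6,4.2],-0.084]
    - [[6.2,-35.2,4.2],-0.084]

```text
time_s: 2.23
position: [0.4573, -0.251, 0.1785]
tcp_rot: [[0.969, -0.248, 0.005], [-0.248, -0.969, -0.015], [0.009, 0.013, -1.0]]
force: [1.2, -0.4, -0.5]
opening: 0.997
```

Request:
send_rows:
  motion:
    - [[9.2,-34.6,4.2],-0.084]
    - [[12.1,-33.7,4.2],-0.084]
    - [[14.9,-32.5,4.2],-0.084]
    - [[17.5,-31.2,4.2],-0.084]
    - [[20.1,-29.6,4.2],-0.084]

```text
time_s: 2.65
position: [0.5479, -0.0866, 0.1557]
tcp_rot: [[0.982, 0.189, 0.008], [0.19, -0.982, -0.017], [0.005, 0.018, -1.0]]
force: [0.6, -0.2, -1.0]
opening: 0.997
```

Run:
```python
from plan import *
x,y=till(-.127,0); plan(x,y,.13,YT)
from rig import capture
from h import *
import pickle
c=capture("top"); s=capture("side"); pickle.dump((c,s),open("c1.pkl","wb"))
cv2.imwrite("pics/t1.png",np.hstack([c["image"][60:340,180:580],s["image"][60:340,180:580]]))
```

```text
now [ 0.5479 -0.0866  0.1557] yaw 10.93 n 5
[[[-0.7, 2.3, 5.1], 0.008], [[-0.7, 2.3, 5.1], 0.008], [[-0.7, 2.3, 5.1], 0.008], [[-0.6, 2.3, 5.1], 0.008], [[-0.6, 2.3, 5.1], 0.008]]
```

View pics/t1.png

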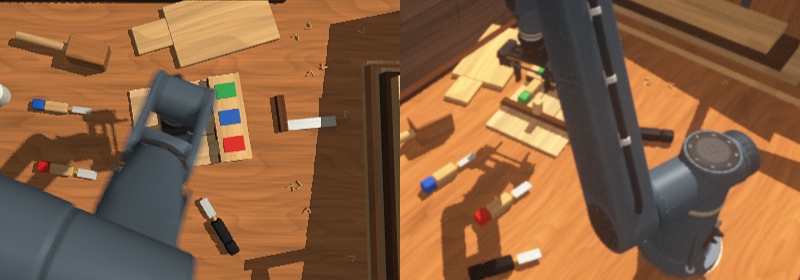

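The arm works as expected. The gripper's shadow and side view show its wide side along the jaw direction, and the gripper sits above the keeper knob. I'll align and go down.

Request:
send_rows:
  motion:
    - [[-1.5,6,15],0.02]
    - [[-1,4,20],0.015]
    - [[-0.5,1.5,25],0.005]
    - [[0,0,25],0]
    - [[0,0,12],0]

```text
time_s: 3.17
position: [0.5545, -0.098, 0.0601]
tcp_rot: [[0.988, 0.155, 0.022], [0.155, -0.988, -0.021], [0.018, 0.024, -1.0]]
force: [0.7, -0.4, 0.3]
opening: 1.002
```

Run:
```python
from plan import *
x,y=till(-.127,0); plan(x,y,.053,YT); print(bot.read_state()["force"])
from rig import capture
from h import *
s=capture("side")
crop(s["image"],240,80,390,220,5,"pics/s2.png")
print(proj(s,[[x,y,.086]]))
```

```text
now [ 0.5545 -0.098   0.0601] yaw 8.94 n 5
[[[-1.6, -0.2, 1.4], 0.001], [[-1.6, -0.1, 1.4], 0.001], [[-1.6, -0.1, 1.4], 0.001], [[-1.6, -0.1, 1.4], 0.001], [[-1.6, -0.1, 1.4], 0.001]]
[ 0.66546196 -0.44708632  0.29594532]
[[318.0074197  159.31175704]]
```

View pics/s2.png

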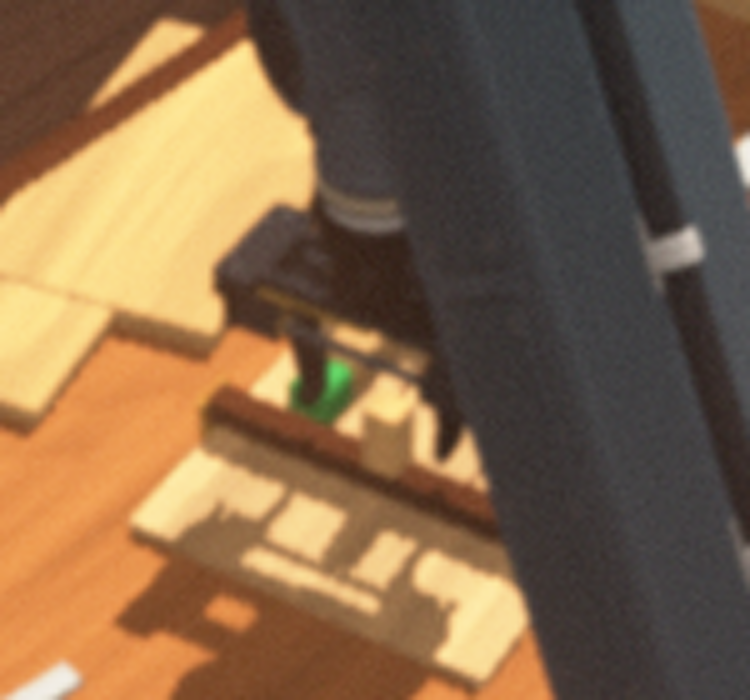

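The fingers straddle the knob, whose top is at about (318,161) against a predicted (318,159). The knob is a few mm off centre. I'll centre and grip it.

Request:
send_rows:
  motion:
    - [[-4,0,2],0]
    - [[-3,0,3],0]
    - [[-1,0,2],0]
    - [[0,0,0],0]
    - [[0,0,0],0]

```text
time_s: 3.63
position: [0.5453, -0.1017, 0.0526]
tcp_rot: [[0.988, 0.151, 0.02], [0.152, -0.988, -0.021], [0.017, 0.024, -1.0]]
force: [-0.6, 0.5, 0.2]
opening: 0.999
```

Request:
send_rows:
  motion:
    - [[0,0,0],0]
    - [[0,0,0],0]
    - [[0,0,0],0]
    - [[0,0,0],0]
    - [[0,0,0],0]
  gripper: 1

```text
time_s: 4.05
position: [0.5472, -0.1023, 0.0554]
tcp_rot: [[0.988, 0.151, 0.026], [0.152, -0.988, -0.023], [0.022, 0.027, -0.999]]
force: [0.7, 0.2, -0.6]
opening: 0.704
```

Request:
send_rows:
  motion:
    - [[0,0,0],0]
    - [[0,0,0],0]
    - [[0,0,0],0]
    - [[0,0,0],0]
    - [[0,0,0],0]

```text
time_s: 4.47
position: [0.5474, -0.1021, 0.0555]
tcp_rot: [[0.988, 0.152, 0.026], [0.152, -0.988, -0.023], [0.022, 0.027, -0.999]]
force: [-0.5, -1.2, -0.5]
opening: 0.328
```

Request:
send_rows:
  motion:
    - [[0,0,0],0]
    - [[0,0,0],0]
    - [[0,-5,0],0]
    - [[0,-10,0],0]
    - [[0,-15,0],0]

```text
time_s: 4.88
position: [0.5425, -0.0748, 0.0554]
tcp_rot: [[0.988, 0.151, 0.024], [0.151, -0.988, -0.027], [0.02, 0.03, -0.999]]
force: [-2.0, -1.6, 6.5]
opening: 0.301
```

Request:
send_rows:
  motion:
    - [[0,-15,0],0]
    - [[0,-15,0],0]
    - [[0,-12,0],0]
    - [[0,-10,0],0]
    - [[0,-6,0],0]

```text
time_s: 5.3
position: [0.5331, -0.0135, 0.0554]
tcp_rot: [[0.988, 0.155, 0.027], [0.156, -0.987, -0.031], [0.022, 0.035, -0.999]]
force: [-3.2, -35.1, -4.4]
opening: 0.297
```

Run:
```python
from plan import *
x,y=till(-.223,0); plan(x,y,.053,YT); print(bot.read_state()["force"])
```

```text
now [ 0.5331 -0.0135  0.0554] yaw 8.95 n 5
[[[0.1, -2.0, 0.5], 0.001], [[0.1, -2.0, 0.5], 0.001], [[0.1, -2.0, 0.5], 0.001], [[0.1, -2.0, 0.5], 0.001], [[0.1, -2.0, 0.5], 0.001]]
[ -3.21109097 -35.13874406  -4.41040384]
```

Request:
send_rows:
  motion:
    - [[0,0,0],0]
    - [[0,0,0],0]
    - [[0,0,0],0]
    - [[0,0,0],0]
    - [[0,0,0],0]

```text
time_s: 5.72
position: [0.533, -0.014, 0.0554]
tcp_rot: [[0.987, 0.156, 0.026], [0.157, -0.987, -0.035], [0.021, 0.038, -0.999]]
force: [0.2, -2.7, 3.7]
opening: 0.294
```

Run:
```python
from plan import *
x,y=till(-.223,0); plan(x,y,.053,YT); print(bot.read_state()["force"])
from rig import capture
from h import *
s=capture("side")
crop(s["image"],240,80,390,220,5,"pics/s3.png")
c=capture("top")
crop(c["image"],290,120,440,240,5,"pics/t3.png")
```

```text
now [ 0.533  -0.014   0.0554] yaw 9.03 n 5
[[[0.2, -2.1, 0.5], 0.0013], [[0.2, -2.1, 0.5], 0.0013], [[0.1, -2.1, 0.5], 0.0013], [[0.1, -2.1, 0.5], 0.0013], [[0.1, -2.1, 0.5], 0.0013]]
[ 0.18935577 -2.65693756  3.67589745]
```

View pics/s3.png

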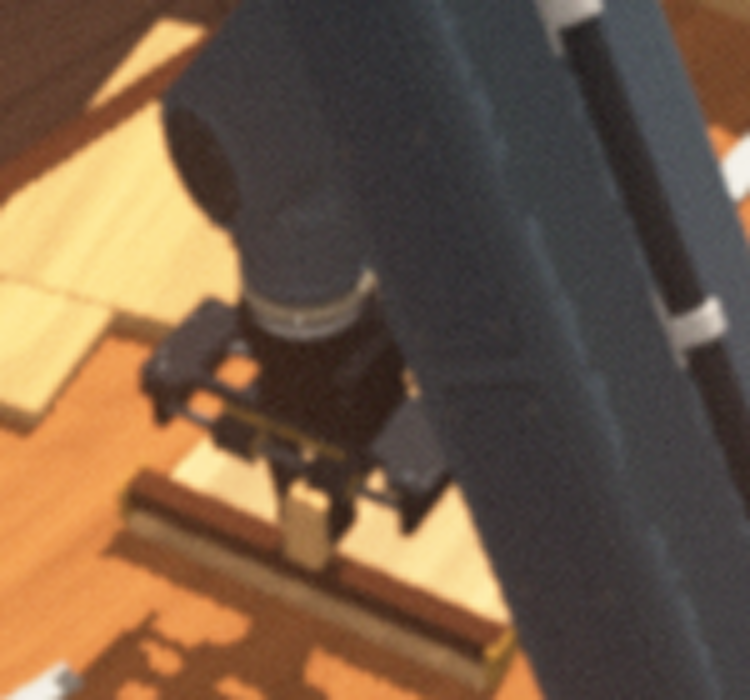

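View pics/t3.png

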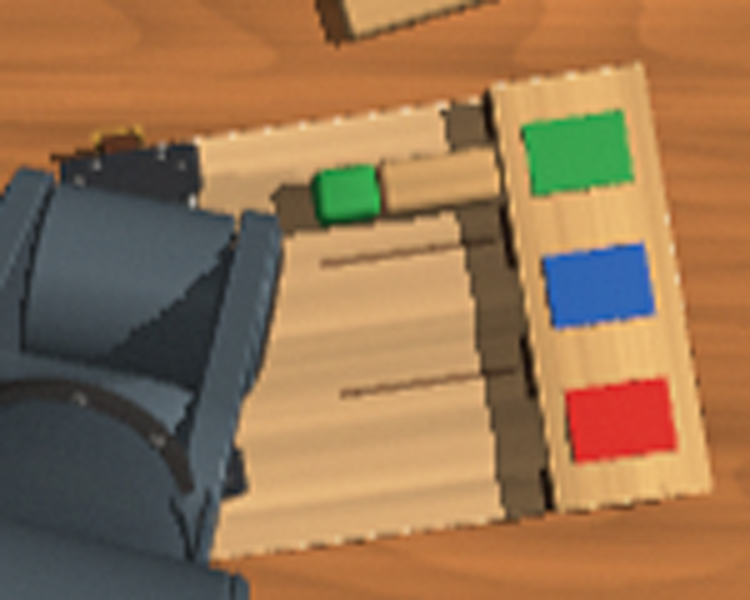

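Request:
send_rows:
  motion:
    - [[0,-5,0],0]
    - [[0,-4,0],0]
    - [[0,-3,0],0]
    - [[0,0,0],0]
    - [[0,0,0],0]

```text
time_s: 6.23
position: [0.533, -0.014, 0.0554]
tcp_rot: [[0.986, 0.162, 0.029], [0.163, -0.985, -0.051], [0.02, 0.055, -0.998]]
force: [0.2, -1.0, 3.8]
opening: 0.298
```

Request:
send_rows:
  motion:
    - [[0,0,0],0]
    - [[0,0,0],0]
    - [[0,0,0],0]
    - [[0,0,0],0]
    - [[0,0,0],0]
  gripper: 0

```text
time_s: 6.65
position: [0.533, -0.0113, 0.0542]
tcp_rot: [[0.986, 0.164, 0.029], [0.166, -0.985, -0.049], [0.021, 0.053, -0.998]]
force: [0.6, -0.8, 0.5]
opening: 0.593
```

Request:
send_rows:
  motion:
    - [[0,0,0],0]
    - [[0,0,0],0]
    - [[0,0,-15],0]
    - [[0,0,-30],0]
    - [[0,0,-35],0]

```text
time_s: 7.07
position: [0.5255, -0.0059, 0.129]
tcp_rot: [[0.986, 0.166, 0.013], [0.166, -0.985, -0.045], [0.005, 0.047, -0.999]]
force: [0.9, 0.1, 0.1]
opening: 0.954
```

Run:
```python
from plan import *
print(bot.read_state()["force"], bot.read_state()["tcp_rot"].round(3).tolist(), bot.read_state()["joint_positions"])
import numpy as np
# red grasp: 12 mm ahead of handle centre
yaw=np.radians(-98.6); g=np.array([.4137,.2462])+.012*np.array([np.cos(yaw),np.sin(yaw)]); print(g)
plan(*g,.12,-8.6)
```

```text
[0.89088205 0.10698522 0.06764916] [[0.986, 0.166, 0.013], [0.166, -0.985, -0.045], [0.005, 0.047, -0.999]] [-11.40861017  30.28698828 101.96299078  -3.30956174  46.57220437
 -18.71917026]
[0.41190558 0.23433492]
now [ 0.5255 -0.0059  0.129 ] yaw 9.57 n 10
[[[-7.2, -25.6, 0.9], 0.0317], [[-8.0, -25.3, 0.9], 0.0317], [[-8.8, -25.1, 0.9], 0.0317], [[-9.6, -24.8, 0.9], 0.0317], [[-10.4, -24.5, 0.9], 0.0317]]
[[[-11.2, -24.1, 0.9], 0.0317], [[-11.9, -23.8, 0.9], 0.0317], [[-12.7, -23.4, 0.9], 0.0317], [[-13.4, -22.9, 0.9], 0.0317], [[-14.1, -22.5, 0.9], 0.0317]]
```

The bar did not move under a further push, so it is at its stop and fully open. The tool has picked up about 2.7° of tilt, so I'll plan with the full rotation from here on.

```bash
cat > plan.py <<'E'
import sys, numpy as np
from rig import bot
from scipy.spatial.transform import Rotation as Ro
YT=8.65; a=np.radians(YT); D=np.array([np.cos(a),np.sin(a)]); X=np.array([np.sin(a),-np.cos(a)]); ORG=np.array([.5657,-.2240])
def till(x,y): return ORG+x*X+y*D
def plan(x,y,z,yaw,smax=38,rmax=.12,grip=False):
    """TCP target; grip=True: x,y are for the grasp point 19 mm behind, z still TCP"""
    s=bot.read_state(); p=np.array(s["position"]); R=np.array(s["tcp_rot"]); y0=np.arctan2(R[1,0],R[0,0])
    dy=(np.radians(yaw)-y0+np.pi)%(2*np.pi)-np.pi
    Rend=R@Ro.from_rotvec([0,0,-dy]).as_matrix()
    t=np.array([x,y,z])
    if grip: t[:2]+=.019*Rend[:2,2]
    d=t-p
    n=int(np.ceil(max(np.linalg.norm(d)*1000/smax,abs(dy)/rmax,1))); n=-(-n//5)*5
    print("now",p.round(4),"yaw",np.degrees(y0).round(2),"tilt z",R[2,:2].round(3),"d",(d*1000).round(1),"F",np.round(s["force"],1),"op",round(s["opening"]*87,1),"t",s["time_s"])
    for i in range(0,n,5):
        print([[[round(float(v),1) for v in (R@Ro.from_rotvec([0,0,-dy*k/n]).as_matrix()).T@d*1000/n],round(float(-dy/n),3)] for k in range(i,i+5)])
E
python3 - <<'E'
from plan import *
plan(.4119,.2343,.12,-8.6,grip=True)
E
```

```text
now [ 0.5255 -0.0059  0.129 ] yaw 9.57 tilt z [0.005 0.047] d [-113.4  239.3   -9. ] F [0.9 0.1 0.1] op 83.0 t 7.0667
[[[-7.2, -25.5, -0.3], 0.032], [[-8.0, -25.3, -0.3], 0.032], [[-8.8, -25.0, -0.3], 0.032], [[-9.6, -24.7, -0.3], 0.032], [[-10.4, -24.4, -0.3], 0.032]]
[[[-11.1, -24.0, -0.3], 0.032], [[-11.9, -23.7, -0.3], 0.032], [[-12.6, -23.3, -0.3], 0.032], [[-13.4, -22.9, -0.3], 0.032], [[-14.1, -22.4, -0.3], 0.032]]
```

Request:
send_rows:
  motion:
    - [[-7.2,-25.5,-0.3],0.032]
    - [[-8.0,-25.3,-0.3],0.032]
    - [[-8.8,-25.0,-0.3],0.032]
    - [[-9.6,-24.7,-0.3],0.032]
    - [[-10.4,-24.4,-0.3],0.032]

```text
time_s: 7.48
position: [0.4784, 0.1129, 0.1321]
tcp_rot: [[0.999, -0.01, 0.038], [-0.008, -0.999, -0.049], [0.038, 0.049, -0.998]]
force: [-0.2, 0.8, -0.1]
opening: 0.998
```

Request:
send_rows:
  motion:
    - [[-11.1,-24.0,-0.3],0.032]
    - [[-11.9,-23.7,-0.3],0.032]
    - [[-12.6,-23.3,-0.3],0.032]
    - [[-13.4,-20,-0.3],0.032]
    - [[-10,-12,-0.3],0.032]

```text
time_s: 7.9
position: [0.4229, 0.2264, 0.1266]
tcp_rot: [[0.983, -0.177, 0.039], [-0.175, -0.983, -0.048], [0.047, 0.04, -0.998]]
force: [-0.3, -0.1, 0.9]
opening: 1.0
```

Run:
```python
from plan import *
plan(.4119,.2343,.05,-8.6,grip=True)
```

```text
now [0.4229 0.2264 0.1266] yaw -10.08 tilt z [0.047 0.04 ] d [-10.2   7.  -76.6] F [-0.3 -0.1  0.9] op 87.0 t 7.9
[[[-3.0, -1.6, 15.1], -0.005], [[-3.0, -1.6, 15.1], -0.005], [[-3.0, -1.7, 15.1], -0.005], [[-3.0, -1.7, 15.1], -0.005], [[-2.9, -1.7, 15.1], -0.005]]
```

Request:
send_rows:
  motion:
    - [[-3.0,-1.6,13],-0.005]
    - [[-3.0,-1.6,15],-0.005]
    - [[-3.0,-1.7,15],-0.005]
    - [[-2.5,-1.5,15],-0.005]
    - [[-1,-0.7,10],-0.005]

```text
time_s: 8.32
position: [0.4136, 0.2382, 0.0584]
tcp_rot: [[0.988, -0.144, 0.048], [-0.142, -0.989, -0.044], [0.054, 0.037, -0.998]]
force: [0.8, -0.2, -0.9]
opening: 0.998
```

Request:
send_rows:
  motion:
    - [[0,0,0],0]
    - [[0,0,0],0]
    - [[0,0,0],0]
    - [[0,0,0],0]
    - [[0,0,0],0]

```text
time_s: 8.73
position: [0.413, 0.2382, 0.0578]
tcp_rot: [[0.989, -0.144, 0.045], [-0.142, -0.989, -0.045], [0.051, 0.038, -0.998]]
force: [-0.2, -0.4, -0.1]
opening: 1.003
```

Run:
```python
from plan import *
plan(.4119,.2343,.007,-8.6,grip=True)
from rig import capture
from h import *
s=capture("side")
crop(s["image"],220,200,340,300,6,"pics/s4.png")
```

```text
now [0.413  0.2382 0.0578] yaw -8.15 tilt z [0.051 0.038] d [ -0.2  -4.8 -50.8] F [-0.2 -0.4 -0.1] op 87.3 t 8.7333
[[[-0.4, 0.6, 10.2], 0.002], [[-0.4, 0.6, 10.2], 0.002], [[-0.4, 0.6, 10.2], 0.002], [[-0.4, 0.6, 10.2], 0.002], [[-0.4, 0.6, 10.2], 0.002]]
```

View pics/s4.png

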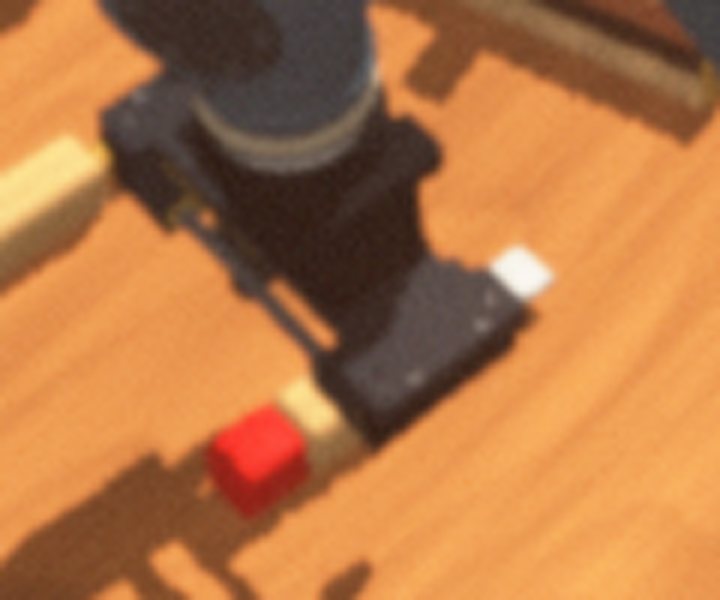

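Request:
send_rows:
  motion:
    - [[-0.5,1,9],0.002]
    - [[-0.5,1,10],0.002]
    - [[-0.5,1,10],0.002]
    - [[-0.5,0,10],0]
    - [[0,0,7],0]

```text
time_s: 9.2
position: [0.4163, 0.234, 0.0123]
tcp_rot: [[0.987, -0.151, 0.055], [-0.149, -0.988, -0.041], [0.061, 0.033, -0.998]]
force: [-0.2, -0.3, -0.1]
opening: 0.998
```

Request:
send_rows:
  motion:
    - [[0,0,0],0]
    - [[0,0,0],0]
    - [[0,0,0],0]
    - [[0,0,0],0]
    - [[0,0,0],0]
  gripper: 1

```text
time_s: 9.62
position: [0.4161, 0.2336, 0.0111]
tcp_rot: [[0.987, -0.152, 0.054], [-0.15, -0.988, -0.042], [0.059, 0.033, -0.998]]
force: [0.1, 1.0, 0.2]
opening: 0.706
```

Request:
send_rows:
  motion:
    - [[0,0,0],0]
    - [[0,0,0],0]
    - [[0,0,0],0]
    - [[0,0,0],0]
    - [[0,0,0],0]

```text
time_s: 10.03
position: [0.4164, 0.2339, 0.0124]
tcp_rot: [[0.987, -0.152, 0.055], [-0.15, -0.988, -0.041], [0.061, 0.032, -0.998]]
force: [-0.4, -0.2, -1.6]
opening: 0.37
```

Request:
send_rows:
  motion:
    - [[0,0,0],0]
    - [[0,0,-5],0]
    - [[0,0,-15],0]
    - [[0,0,-25],0]
    - [[0,0,-30],0]

```text
time_s: 10.45
position: [0.4085, 0.2355, 0.0846]
tcp_rot: [[0.988, -0.152, 0.042], [-0.15, -0.988, -0.046], [0.048, 0.039, -0.998]]
force: [0.3, 0.7, -1.5]
opening: 0.369
```

Run:
```python
from plan import *
x,y=till(-.119,-.08); print(x,y)
plan(x,y,.12,YT,grip=True)
from rig import capture
from h import *
s=capture("side")
crop(s["image"],220,180,340,300,5,"pics/s5.png")
```

```text
0.46871258061609267 -0.11838541539517339
now [0.4085 0.2355 0.0846] yaw -8.64 tilt z [0.048 0.039] d [  61.  -354.7   35.4] F [ 0.3  0.7 -1.5] op 32.1 t 10.45
[[[11.5, 34.2, -1.7], -0.03], [[10.5, 34.6, -1.7], -0.03], [[9.4, 34.9, -1.7], -0.03], [[8.4, 35.1, -1.7], -0.03], [[7.3, 35.4, -1.7], -0.03]]
[[[6.2, 35.6, -1.7], -0.03], [[5.2, 35.8, -1.7], -0.03], [[4.1, 35.9, -1.7], -0.03], [[3.0, 36.0, -1.7], -0.03], [[1.9, 36.1, -1.7], -0.03]]
```

View pics/s5.png

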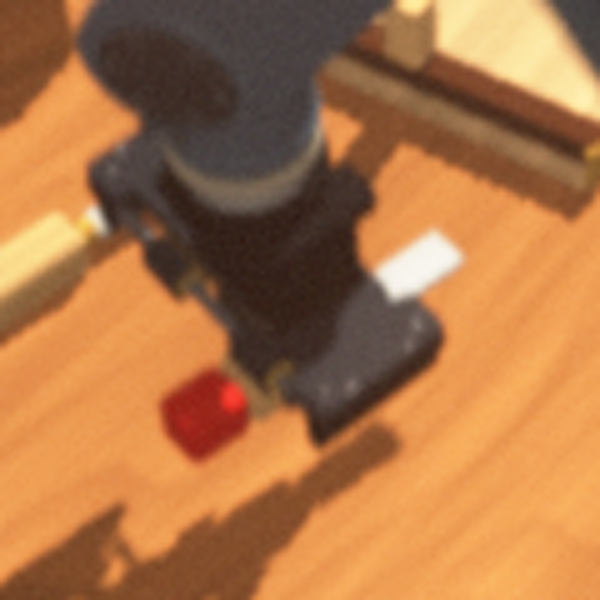

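Request:
send_rows:
  motion:
    - [[8,25,-6],-0.03]
    - [[10,33,-5],-0.03]
    - [[9.4,34,-4],-0.03]
    - [[8.4,34,-2],-0.03]
    - [[7.3,34,-1],-0.03]

```text
time_s: 10.92
position: [0.4417, 0.0764, 0.1211]
tcp_rot: [[0.998, 0.019, 0.063], [0.021, -0.999, -0.038], [0.062, 0.039, -0.997]]
force: [0.1, 0.4, -1.5]
opening: 0.365
```

Request:
send_rows:
  motion:
    - [[6.2,34,-1],-0.03]
    - [[5.2,34,-1],-0.03]
    - [[4.1,34,-1],-0.03]
    - [[3.0,30,-1],-0.025]
    - [[1.9,20,-1],-0.02]

```text
time_s: 11.33
position: [0.4733, -0.0833, 0.1361]
tcp_rot: [[0.985, 0.158, 0.066], [0.161, -0.986, -0.039], [0.059, 0.049, -0.997]]
force: [-0.2, 0.2, -2.2]
opening: 0.369
```

Run:
```python
from plan import *
x,y=till(-.119,-.08)
plan(x,y,.12,YT,grip=True)
```

```text
now [ 0.4733 -0.0833  0.1361] yaw 9.29 tilt z [0.059 0.049] d [ -3.4 -35.9 -16.1] F [-0.2  0.2 -2.2] op 32.1 t 11.3333
[[[-2.0, 6.8, 3.4], 0.002], [[-2.0, 6.8, 3.4], 0.002], [[-2.0, 6.8, 3.4], 0.002], [[-2.0, 6.8, 3.4], 0.002], [[-1.9, 6.8, 3.4], 0.002]]
```

Request:
send_rows:
  motion:
    - [[-2.0,7,6],0.002]
    - [[-2.0,8,12],0.002]
    - [[-2.0,8,16],0.002]
    - [[-2.0,7,18],0.002]
    - [[-1.9,5,18],0.002]

```text
time_s: 11.75
position: [0.4768, -0.1279, 0.0686]
tcp_rot: [[0.987, 0.139, 0.077], [0.143, -0.989, -0.045], [0.07, 0.055, -0.996]]
force: [0.9, -0.4, -1.5]
opening: 0.371
```

Run:
```python
from plan import *
x,y=till(-.119,-.08)
plan(x,y,.026,YT,grip=True)
from rig import capture
from h import *
s=capture("side")
crop(s["image"],240,80,400,220,5,"pics/s6.png")
```

```text
now [ 0.4768 -0.1279  0.0686] yaw 8.23 tilt z [0.07  0.055] d [ -6.7   8.7 -42.6] F [ 0.9 -0.4 -1.5] op 32.3 t 11.75
[[[-1.7, -2.4, 8.3], -0.001], [[-1.7, -2.4, 8.3], -0.001], [[-1.7, -2.4, 8.3], -0.001], [[-1.7, -2.4, 8.3], -0.001], [[-1.7, -2.4, 8.3], -0.001]]
```

View pics/s6.png

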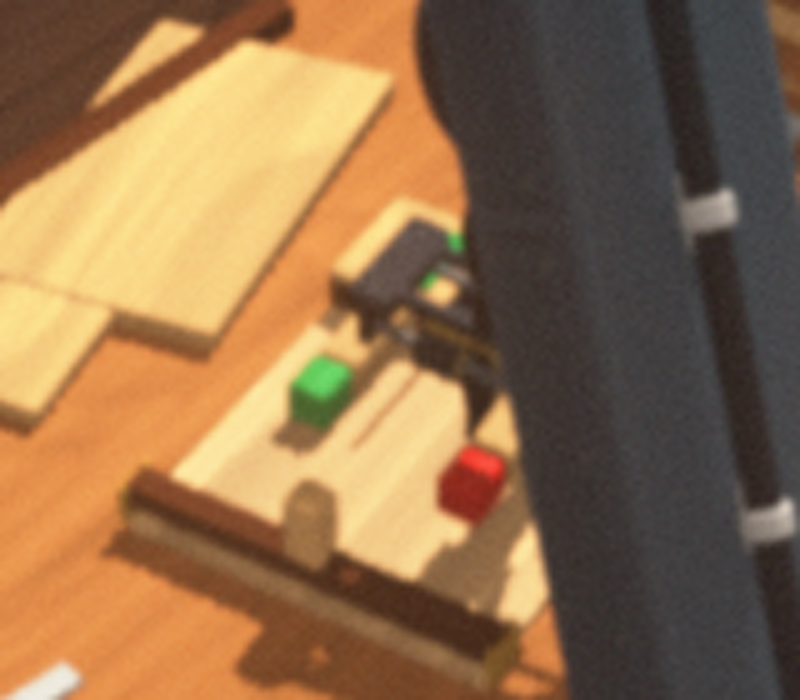

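The red butt is at about (334,177) in the side view, above the red bay. It is about 9 mm too far forward, so I'll correct that while lowering.

Request:
send_rows:
  motion:
    - [[-2.5,-4,2],-0.001]
    - [[-2.5,-4,6],-0.001]
    - [[-2,-3,10],-0.001]
    - [[-2,-1,10],0]
    - [[-1,0,8],0]

```text
time_s: 12.22
position: [0.4631, -0.1133, 0.0276]
tcp_rot: [[0.987, 0.143, 0.07], [0.146, -0.988, -0.04], [0.063, 0.05, -0.997]]
force: [-0.0, -0.7, -1.9]
opening: 0.367
```

Run:
```python
from plan import *
x,y=till(-.119,-.08)
plan(x,y,.025,YT,grip=True)
```

```text
now [ 0.4631 -0.1133  0.0276] yaw 8.42 tilt z [0.063 0.05 ] d [ 7.  -5.8 -2.6] F [-0.  -0.7 -1.9] op 31.9 t 12.2167
[[[1.2, 1.3, 0.7], -0.001], [[1.2, 1.3, 0.7], -0.001], [[1.2, 1.3, 0.7], -0.001], [[1.2, 1.3, 0.7], -0.001], [[1.2, 1.3, 0.7], -0.001]]
```

Request:
send_rows:
  motion:
    - [[2,0,0],0]
    - [[2,0,0.5],0]
    - [[1,0,1],0]
    - [[0,0,1],0]
    - [[0,0,0],0]

```text
time_s: 12.63
position: [0.4683, -0.11, 0.0257]
tcp_rot: [[0.987, 0.146, 0.069], [0.149, -0.988, -0.039], [0.063, 0.049, -0.997]]
force: [-0.0, 0.1, -1.4]
opening: 0.371
```

Run:
```python
from plan import *
x,y=till(-.119,-.08)
plan(x,y,.025,YT,grip=True)
```

```text
now [ 0.4683 -0.11    0.0257] yaw 8.58 tilt z [0.063 0.049] d [ 1.7 -9.1 -0.7] F [-0.   0.1 -1.4] op 32.3 t 12.6333
[[[0.1, 1.8, 0.2], -0.0], [[0.1, 1.8, 0.2], -0.0], [[0.1, 1.8, 0.2], -0.0], [[0.1, 1.8, 0.2], -0.0], [[0.1, 1.8, 0.2], -0.0]]
```

Request:
send_rows:
  motion:
    - [[0,0,0.5],0]
    - [[0,0,0],0]
    - [[0,0,0],0]
    - [[0,0,0],0]
    - [[0,0,0],0]

```text
time_s: 13.05
position: [0.4694, -0.1107, 0.0264]
tcp_rot: [[0.987, 0.145, 0.072], [0.148, -0.988, -0.041], [0.065, 0.051, -0.997]]
force: [-0.8, -0.2, -1.5]
opening: 0.368
```

Request:
send_rows:
  motion:
    - [[0,0,0],0]
    - [[0,0,0],0]
    - [[0,0,0],0]
    - [[0,0,0],0]
    - [[0,0,0],0]
  gripper: 0.45

```text
time_s: 13.47
position: [0.47, -0.1113, 0.0269]
tcp_rot: [[0.987, 0.145, 0.074], [0.148, -0.988, -0.041], [0.067, 0.052, -0.996]]
force: [-0.1, 0.4, 0.9]
opening: 0.543
```

Run:
```python
from plan import *
x,y=till(-.119,-.08)
plan(x,y,.025,YT,grip=True)
from rig import capture
from h import *
s=capture("side");c=capture("top")
crop(s["image"],290,120,400,220,6,"pics/s7.png")
crop(c["image"],290,130,440,240,5,"pics/t7.png")
```

```text
now [ 0.47   -0.1113  0.0269] yaw 8.54 tilt z [0.067 0.052] d [ 0.2 -7.9 -1.9] F [-0.1  0.4  0.9] op 47.2 t 13.4667
[[[-0.2, 1.5, 0.5], -0.0], [[-0.2, 1.5, 0.5], -0.0], [[-0.2, 1.5, 0.5], -0.0], [[-0.2, 1.5, 0.5], -0.0], [[-0.2, 1.5, 0.5], -0.0]]
```

View pics/s7.png

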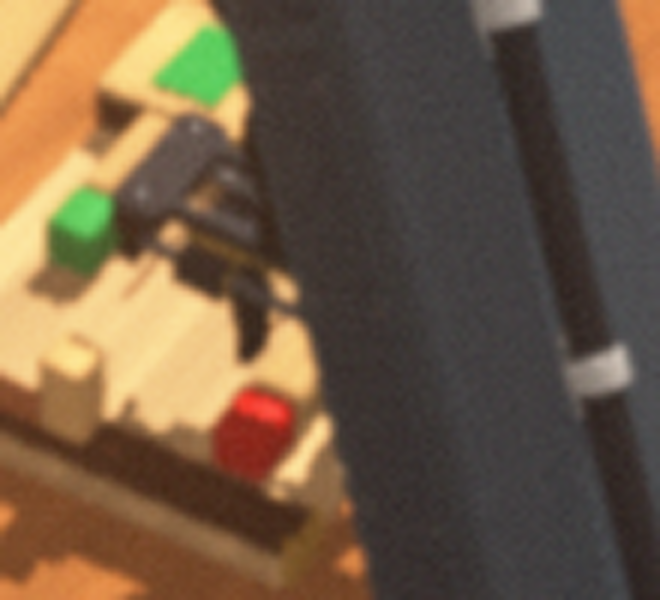

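View pics/t7.png

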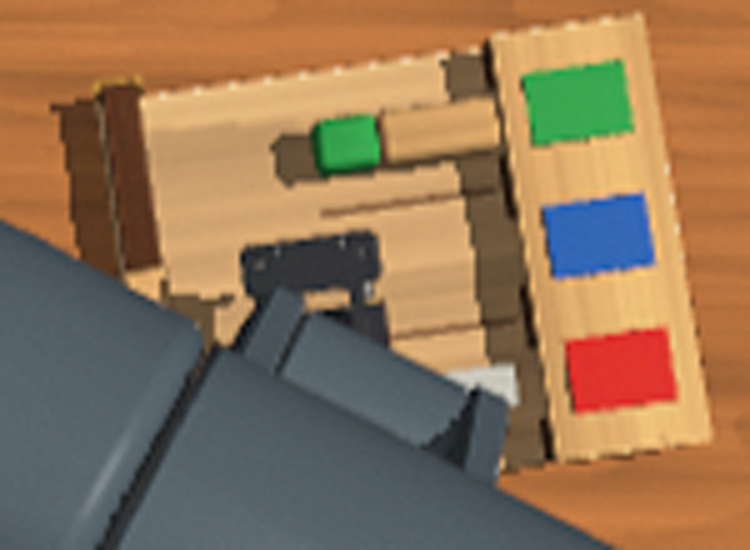

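The top view shows the red blade lying in the red bay, short of the guard, with its tip at about (393,207). I'll check this numerically, then regrip and slide.

Run:
```python
from plan import *
from h import *
import pickle
c,s=pickle.load(open("c0.pkl","rb"))
for u in [(290+516/5,130+367/5),(290+518/5,130+403/5)]:
    p=back(c,u,.0285)[:2]-ORG; print(p@X,p@D)
```

```text
-0.00989769997918472 -0.07024981570805852
-0.011958587609027243 -0.09151886170233856
```

Request:
send_rows:
  motion:
    - [[0,0,1],0]
    - [[0,0,0],0]
    - [[0,0,0],0]
    - [[0,0,0],0]
    - [[0,0,0],0]
  gripper: 1

```text
time_s: 13.98
position: [0.47, -0.1113, 0.0259]
tcp_rot: [[0.987, 0.145, 0.074], [0.148, -0.988, -0.041], [0.067, 0.052, -0.996]]
force: [0.1, -0.5, 0.6]
opening: 0.367
```

Request:
send_rows:
  motion:
    - [[0,0,0],0]
    - [[0,0,0],0]
    - [[0,0,0],0]
    - [[0,0,0],0]
    - [[0,0,0],0]

```text
time_s: 14.4
position: [0.47, -0.1113, 0.0259]
tcp_rot: [[0.987, 0.145, 0.074], [0.148, -0.988, -0.041], [0.067, 0.052, -0.996]]
force: [0.0, -0.9, -0.1]
opening: 0.368
```

Run:
```python
from plan import *
x,y=till(-.119,-.08)
plan(x,y,.025,YT,grip=True)
```

```text
now [ 0.47   -0.1113  0.0259] yaw 8.53 tilt z [0.067 0.052] d [ 0.1 -7.9 -0.9] F [ 0.  -0.9 -0.1] op 32.0 t 14.4
[[[-0.2, 1.6, 0.2], -0.0], [[-0.2, 1.6, 0.2], -0.0], [[-0.2, 1.6, 0.2], -0.0], [[-0.2, 1.6, 0.2], -0.0], [[-0.2, 1.6, 0.2], -0.0]]
```

Request:
send_rows:
  motion:
    - [[0,6,0.3],0]
    - [[0,12,0.6],0]
    - [[0,14,0.7],0]
    - [[0,14,0.7],0]
    - [[0,8,0.4],0]

```text
time_s: 14.82
position: [0.4755, -0.1633, 0.0259]
tcp_rot: [[0.987, 0.149, 0.068], [0.152, -0.988, -0.037], [0.062, 0.046, -0.997]]
force: [-0.0, 0.9, 0.0]
opening: 0.365
```

Run:
```python
from plan import *
x,y=till(-.127+.081,-.08)
plan(x,y,.0258,YT,grip=True)
from rig import capture
from h import *
s=capture("side");c=capture("top")
crop(s["image"],290,120,400,220,6,"pics/s8.png")
crop(c["image"],290,130,440,240,5,"pics/t8.png")
```

```text
now [ 0.4755 -0.1633  0.0259] yaw 8.73 tilt z [0.062 0.046] d [  5.5 -28.   -0.1] F [-0.   0.9  0. ] op 31.7 t 14.8167
[[[0.2, 5.7, 0.3], 0.0], [[0.2, 5.7, 0.3], 0.0], [[0.2, 5.7, 0.3], 0.0], [[0.2, 5.7, 0.3], 0.0], [[0.2, 5.7, 0.3], 0.0]]
```

View pics/s8.png

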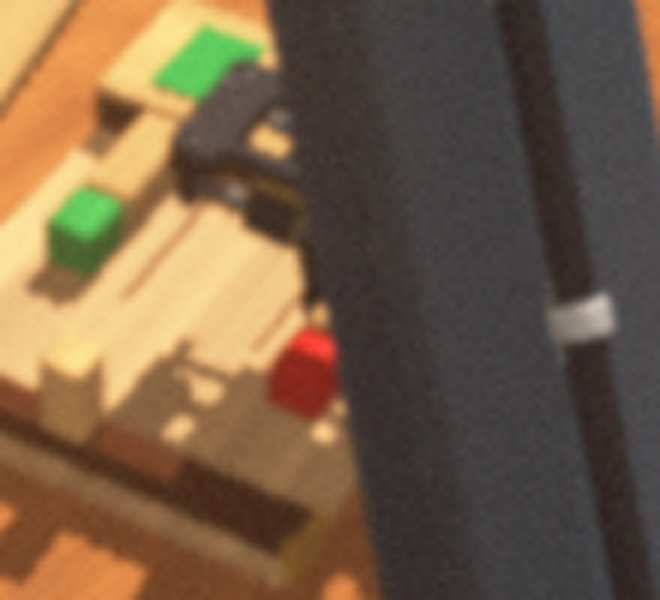

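View pics/t8.png

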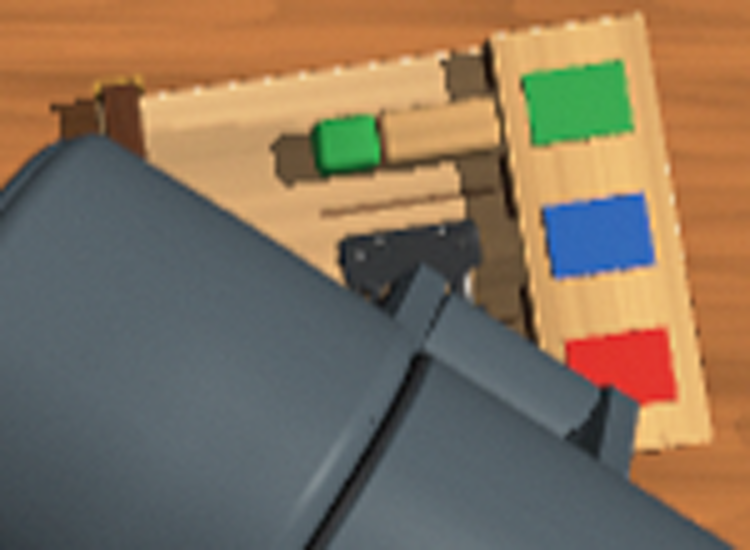

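Request:
send_rows:
  motion:
    - [[0.3,6,0.3],0]
    - [[0.3,7,0.3],0]
    - [[0.3,6,0.3],0]
    - [[0,4,0.2],0]
    - [[0,2,0],0]

```text
time_s: 15.33
position: [0.4789, -0.1874, 0.0259]
tcp_rot: [[0.987, 0.149, 0.065], [0.152, -0.988, -0.034], [0.059, 0.043, -0.997]]
force: [-0.5, 1.4, 1.0]
opening: 0.374
```

Request:
send_rows:
  motion:
    - [[0,1,0],0]
    - [[0,1,0],0]
    - [[0,0,0],0]
    - [[0,0,0],0]
    - [[0,0,0],0]

```text
time_s: 15.75
position: [0.4793, -0.19, 0.0259]
tcp_rot: [[0.987, 0.149, 0.065], [0.152, -0.988, -0.034], [0.059, 0.044, -0.997]]
force: [-1.0, 1.1, 1.4]
opening: 0.374
```

Run:
```python
from plan import *
x,y=till(-.127+.081,-.08)
plan(x,y,.0258,YT,grip=True)
```

```text
now [ 0.4793 -0.19    0.0259] yaw 8.74 tilt z [0.059 0.044] d [ 1.6 -1.2 -0.1] F [-1.   1.1  1.4] op 32.5 t 15.75
[[[0.3, 0.3, 0.0], 0.0], [[0.3, 0.3, 0.0], 0.0], [[0.3, 0.3, 0.0], 0.0], [[0.3, 0.3, 0.0], 0.0], [[0.3, 0.3, 0.0], 0.0]]
```

Not yet in contact with the guard. I'll nudge in until the force rises.

Request:
send_rows:
  motion:
    - [[0,1.5,0],0]
    - [[0,1.5,0],0]
    - [[0,1,0],0]
    - [[0,0,0],0]
    - [[0,0,0],0]

```text
time_s: 16.17
position: [0.4796, -0.1935, 0.0259]
tcp_rot: [[0.987, 0.15, 0.064], [0.152, -0.988, -0.034], [0.058, 0.043, -0.997]]
force: [-0.3, 2.1, 2.0]
opening: 0.371
```

Request:
send_rows:
  motion:
    - [[0,2,0],0]
    - [[0,2,0],0]
    - [[0,1,0],0]
    - [[0,0,0],0]
    - [[0,0,0],0]

```text
time_s: 16.58
position: [0.4797, -0.1944, 0.026]
tcp_rot: [[0.987, 0.152, 0.062], [0.153, -0.988, -0.028], [0.057, 0.037, -0.998]]
force: [-1.7, 1.1, 1.0]
opening: 0.368
```

The arm stopped short of the commanded distance and the tilt changed, so the handle has met the guard. I'll release and lift.

Request:
send_rows:
  motion:
    - [[0,0,0],0]
    - [[0,0,0],0]
    - [[0,0,0],0]
    - [[0,0,0],0]
    - [[0,0,0],0]
  gripper: 0.45

```text
time_s: 17.0
position: [0.4805, -0.1964, 0.0259]
tcp_rot: [[0.987, 0.15, 0.063], [0.153, -0.988, -0.03], [0.058, 0.039, -0.998]]
force: [-0.4, 0.1, 0.3]
opening: 0.543
```

Request:
send_rows:
  motion:
    - [[0.5,0.4,-8],0]
    - [[1,0.8,-15],0]
    - [[1.5,1,-25],0]
    - [[1.5,1,-30],0]
    - [[1.5,1,-30],0]

```text
time_s: 17.42
position: [0.4762, -0.1947, 0.133]
tcp_rot: [[0.987, 0.15, 0.05], [0.151, -0.988, -0.021], [0.046, 0.029, -0.999]]
force: [0.1, -0.3, 0.0]
opening: 0.551
```

Run:
```python
from plan import *
import numpy as np
yaw=np.radians(-97.25); g=np.array([.6041,.2691])+.012*np.array([np.cos(yaw),np.sin(yaw)]); print(g)
plan(*g,.13,-7.25,grip=True)
```

```text
[0.60258561 0.25719594]
now [ 0.4762 -0.1947  0.133 ] yaw 8.68 tilt z [0.046 0.029] d [127.4 451.5  -3. ] F [ 0.1 -0.3  0. ] op 47.9 t 17.4167
[[[12.9, -28.5, -0.0], 0.019], [[12.4, -28.7, -0.0], 0.019], [[11.8, -28.9, -0.0], 0.019], [[11.3, -29.2, -0.0], 0.019], [[10.8, -29.4, -0.0], 0.019]]
[[[10.2, -29.6, -0.0], 0.019], [[9.7, -29.7, -0.0], 0.019], [[9.1, -29.9, -0.0], 0.019], [[8.6, -30.1, -0.0], 0.019], [[8.0, -30.2, -0.0], 0.019]]
[[[7.4, -30.4, -0.0], 0.019], [[6.9, -30.5, -0.0], 0.019], [[6.3, -30.6, -0.0], 0.019], [[5.7, -30.7, -0.0], 0.019], [[5.2, -30.8, -0.0], 0.019]]
```

Request:
send_rows:
  motion:
    - [[9,-20,-3],0.019]
    - [[12,-28,-3],0.019]
    - [[11.8,-29,-2],0.019]
    - [[11.3,-29,0],0.019]
    - [[10.8,-29,0],0.019]
  gripper: 0

```text
time_s: 17.83
position: [0.5227, -0.0597, 0.1518]
tcp_rot: [[0.997, 0.038, 0.071], [0.041, -0.999, -0.036], [0.069, 0.038, -0.997]]
force: [1.2, -1.3, -0.4]
opening: 0.845
```

Request:
send_rows:
  motion:
    - [[10.2,-29.6,0],0.019]
    - [[9.7,-29.7,0],0.019]
    - [[9.1,-29.9,0],0.019]
    - [[8.6,-30,0],0.019]
    - [[8.0,-30,0],0.019]

```text
time_s: 18.25
position: [0.5694, 0.0967, 0.1538]
tcp_rot: [[0.995, -0.063, 0.074], [-0.06, -0.997, -0.037], [0.077, 0.032, -0.997]]
force: [1.2, -0.4, 0.5]
opening: 1.0
```

Run:
```python
from plan import *
plan(.6026,.2572,.12,-7.25,grip=True)
from rig import capture
from h import *
import pickle
c=capture("top"); pickle.dump(c,open("c9.pkl","wb"))
crop(c["image"],290,130,440,240,5,"pics/t9.png")
```

```text
now [0.5694 0.0967 0.1538] yaw -3.47 tilt z [0.077 0.032] d [ 34.6 159.8 -33.8] F [ 1.2 -0.4  0.5] op 87.0 t 18.25
[[[4.4, -32.5, 6.1], 0.013], [[4.0, -32.6, 6.1], 0.013], [[3.6, -32.6, 6.1], 0.013], [[3.1, -32.7, 6.1], 0.013], [[2.7, -32.7, 6.1], 0.013]]
```

View pics/t9.png

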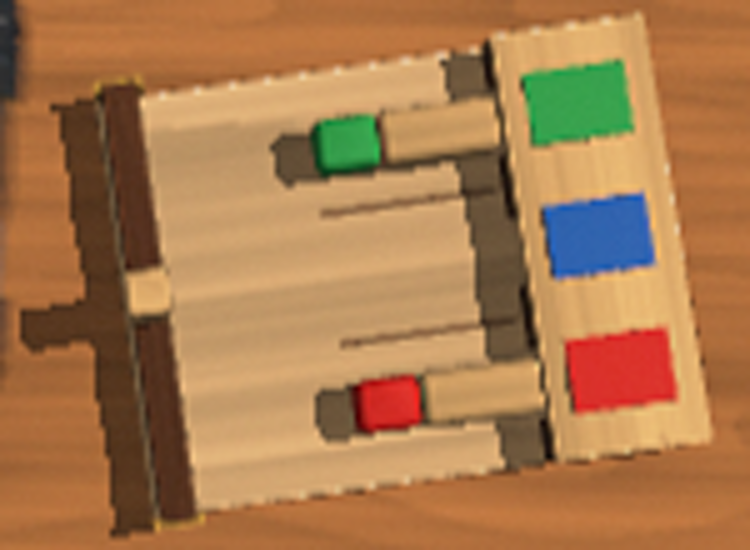

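The red chisel is home against the guard at about (370,210), in line with green. The bar is at the far end and the knob is at (320,189). Now blue.

Request:
send_rows:
  motion:
    - [[5,-30,3],0.013]
    - [[4.5,-30,3],0.013]
    - [[4,-27,4],0.013]
    - [[3.5,-22,5],0.01]
    - [[2.7,-14,6],0.01]

```text
time_s: 18.72
position: [0.6043, 0.2278, 0.1352]
tcp_rot: [[0.989, -0.121, 0.084], [-0.118, -0.992, -0.033], [0.087, 0.023, -0.996]]
force: [0.4, -0.1, -0.1]
opening: 0.999
```

Run:
```python
from plan import *
plan(.6026,.2572,.06,-7.25,grip=True)
```

```text
now [0.6043 0.2278 0.1352] yaw -6.82 tilt z [0.087 0.023] d [ -0.1  28.7 -75.2] F [ 0.4 -0.1 -0.1] op 86.9 t 18.7167
[[[-2.0, -6.0, 14.8], 0.001], [[-2.0, -6.0, 14.8], 0.001], [[-2.0, -6.0, 14.8], 0.001], [[-2.0, -6.0, 14.8], 0.001], [[-2.0, -6.0, 14.8], 0.001]]
```

Request:
send_rows:
  motion:
    - [[-2,-6,12],0.001]
    - [[-2.0,-6.0,14],0.001]
    - [[-2.0,-6.0,14],0.001]
    - [[-2.0,-5,12],0.001]
    - [[-1,-2,8],0.001]

```text
time_s: 19.13
position: [0.6037, 0.2545, 0.072]
tcp_rot: [[0.989, -0.122, 0.087], [-0.12, -0.992, -0.033], [0.09, 0.022, -0.996]]
force: [-0.4, -1.1, -0.2]
opening: 1.001
```

Run:
```python
from plan import *
plan(.6026,.2572,.011,-7.25,grip=True)
from rig import capture
from h import *
s=capture("side")
crop(s["image"],170,150,290,260,6,"pics/s10.png")
```

```text
now [0.6037 0.2545 0.072 ] yaw -6.91 tilt z [0.09  0.022] d [  0.5   2.1 -61. ] F [-0.4 -1.1 -0.2] op 87.1 t 19.1333
[[[-1.0, -0.7, 12.1], 0.001], [[-1.0, -0.7, 12.1], 0.001], [[-1.0, -0.7, 12.1], 0.001], [[-1.1, -0.7, 12.1], 0.001], [[-1.1, -0.7, 12.1], 0.001]]
```

View pics/s10.png

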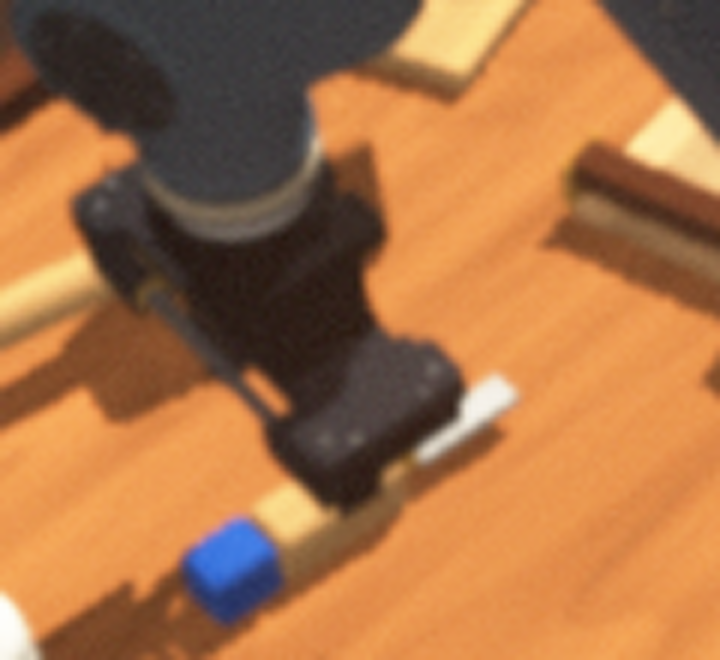

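Run:
```python
from h import *
import pickle
c,s=pickle.load(open("c0.pkl","rb"))
for u in [(250,95),(243,122),(285,132),(292,103)]: print(back(c,u,.08).round(3))
for u in [(195,93),(243,107),(243,98)]: print("handle",back(c,u,.04).round(3))
```

```text
[0.803 0.201 0.08 ]
[0.722 0.219 0.08 ]
[0.694 0.096 0.08 ]
[0.78  0.077 0.08 ]
handle [0.823 0.378 0.04 ]
handle [0.78  0.229 0.04 ]
handle [0.808 0.23  0.04 ]
```

Request:
send_rows:
  motion:
    - [[-1.0,-0.7,10],0.001]
    - [[-1.0,-0.7,12],0.001]
    - [[-1.0,-0.7,12],0.001]
    - [[-1.0,-0.5,12],0.001]
    - [[-0.7,-0.3,9],0.001]

```text
time_s: 19.6
position: [0.6042, 0.2539, 0.0115]
tcp_rot: [[0.988, -0.13, 0.086], [-0.127, -0.991, -0.033], [0.09, 0.022, -0.996]]
force: [-0.6, 0.1, 0.8]
opening: 1.003
```

Run:
```python
from plan import *
plan(.6026,.2572,.012,-7.25,grip=True)
```

```text
now [0.6042 0.2539 0.0115] yaw -7.35 tilt z [0.09  0.022] d [0.  2.6 0.5] F [-0.6  0.1  0.8] op 87.3 t 19.6
[[[-0.1, -0.5, -0.1], -0.0], [[-0.1, -0.5, -0.1], -0.0], [[-0.1, -0.5, -0.1], -0.0], [[-0.0, -0.5, -0.1], -0.0], [[-0.0, -0.5, -0.1], -0.0]]
```

Request:
send_rows:
  motion:
    - [[0,0,0],0]
    - [[0,0,0],0]
    - [[0,0,0],0]
    - [[0,0,0],0]
    - [[0,0,0],0]
  gripper: 1

```text
time_s: 20.02
position: [0.603, 0.2529, 0.0082]
tcp_rot: [[0.988, -0.131, 0.082], [-0.128, -0.991, -0.035], [0.086, 0.024, -0.996]]
force: [0.5, -0.5, -0.5]
opening: 0.704
```

Request:
send_rows:
  motion:
    - [[0,0,0],0]
    - [[0,0,0],0]
    - [[0,0,0],0]
    - [[0,0,0],0]
    - [[0,0,0],0]

```text
time_s: 20.43
position: [0.6041, 0.2535, 0.0106]
tcp_rot: [[0.988, -0.13, 0.085], [-0.128, -0.991, -0.034], [0.089, 0.022, -0.996]]
force: [-0.5, -0.2, -1.4]
opening: 0.377
```

Request:
send_rows:
  motion:
    - [[0,0,0],0]
    - [[0.5,0,-5],0]
    - [[1.5,0.4,-15],0]
    - [[2,0.5,-25],0]
    - [[2.5,0.6,-30],0]

```text
time_s: 20.85
position: [0.5971, 0.2518, 0.0794]
tcp_rot: [[0.989, -0.13, 0.066], [-0.128, -0.991, -0.039], [0.07, 0.03, -0.997]]
force: [0.4, -0.5, -1.7]
opening: 0.376
```

Run:
```python
from plan import *
x,y=till(-.1185,0); print(x,y)
plan(x,y,.13,YT,grip=True,smax=22)
from rig import capture
from h import *
s=capture("side")
crop(s["image"],170,130,290,260,5,"pics/s11.png")
```

```text
0.54787782051513 -0.10684787702133147
now [0.5971 0.2518 0.0794] yaw -7.37 tilt z [0.07 0.03] d [ -48.  -359.4   50.6] F [ 0.4 -0.5 -1.7] op 32.7 t 20.85
[[[0.1, 18.2, -2.0], -0.014], [[-0.2, 18.2, -2.0], -0.014], [[-0.4, 18.2, -2.0], -0.014], [[-0.7, 18.2, -2.0], -0.014], [[-0.9, 18.2, -2.0], -0.014]]
[[[-1.2, 18.2, -2.0], -0.014], [[-1.4, 18.1, -2.0], -0.014], [[-1.7, 18.1, -2.0], -0.014], [[-1.9, 18.1, -2.0], -0.014], [[-2.2, 18.1, -2.0], -0.014]]
[[[-2.4, 18.0, -2.0], -0.014], [[-2.7, 18.0, -2.0], -0.014], [[-2.9, 18.0, -2.0], -0.014], [[-3.2, 17.9, -2.0], -0.014], [[-3.4, 17.9, -2.0], -0.014]]
[[[-3.7, 17.8, -2.0], -0.014], [[-3.9, 17.8, -2.0], -0.014], [[-4.2, 17.7, -2.0], -0.014], [[-4.4, 17.6, -2.0], -0.014], [[-4.7, 17.6, -2.0], -0.014]]
```

View pics/s11.png

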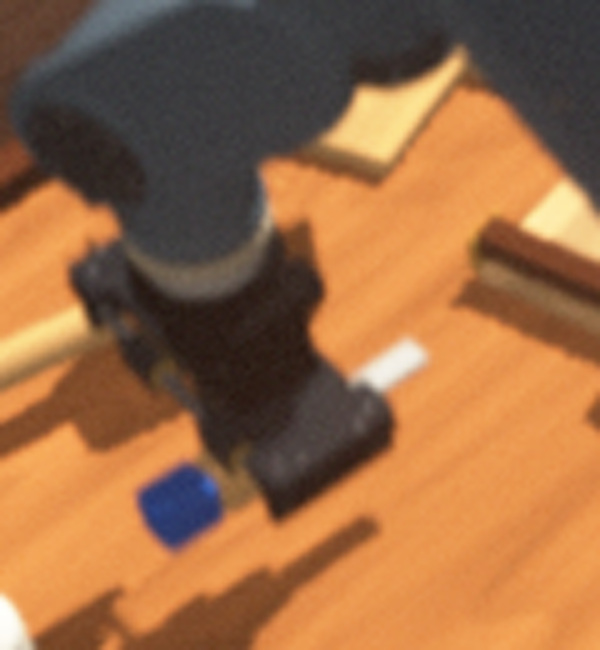

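The blue chisel is gripped and lifted, with its butt at about (206,231). I'll lift higher to clear the knob and mallet, then carry it slowly.

Request:
send_rows:
  motion:
    - [[0.8,0.3,-12],0]
    - [[1,3,-15],-0.005]
    - [[1,6,-15],-0.01]
    - [[0.5,10,-12],-0.014]
    - [[0,14,-5],-0.014]

```text
time_s: 21.32
position: [0.5967, 0.2238, 0.151]
tcp_rot: [[0.993, -0.083, 0.082], [-0.08, -0.996, -0.033], [0.084, 0.026, -0.996]]
force: [0.5, -0.6, -2.6]
opening: 0.379
```

Request:
send_rows:
  motion:
    - [[-0.5,18,0],-0.014]
    - [[-0.7,18,0],-0.014]
    - [[-1,18,0],-0.014]
    - [[-1.2,18,0],-0.014]
    - [[-1.5,18,0],-0.014]

```text
time_s: 21.73
position: [0.587, 0.1328, 0.1559]
tcp_rot: [[0.996, -0.006, 0.088], [-0.003, -1.0, -0.031], [0.088, 0.031, -0.996]]
force: [0.4, -0.9, -2.3]
opening: 0.379
```

Run:
```python
from plan import *
x,y=till(-.1185,0); print(x,y)
plan(x,y,.13,YT,grip=True,smax=22)
```

```text
0.54787782051513 -0.10684787702133147
now [0.587  0.1328 0.1559] yaw -0.19 tilt z [0.088 0.031] d [ -37.4 -240.2  -25.9] F [ 0.4 -0.9 -2.3] op 32.9 t 21.7333
[[[-2.6, 16.0, 2.0], -0.01], [[-2.7, 15.9, 2.0], -0.01], [[-2.9, 15.9, 2.0], -0.01], [[-3.1, 15.9, 2.0], -0.01], [[-3.2, 15.8, 2.0], -0.01]]
[[[-3.4, 15.8, 2.0], -0.01], [[-3.6, 15.8, 2.0], -0.01], [[-3.7, 15.7, 2.0], -0.01], [[-3.9, 15.7, 2.0], -0.01], [[-4.1, 15.7, 2.0], -0.01]]
[[[-4.2, 15.6, 2.0], -0.01], [[-4.4, 15.6, 2.0], -0.01], [[-4.5, 15.5, 2.0], -0.01], [[-4.7, 15.5, 2.0], -0.01], [[-4.9, 15.4, 2.0], -0.01]]
```

Request:
send_rows:
  motion:
    - [[-2.5,16,0],-0.01]
    - [[-2.7,16,0],-0.01]
    - [[-2.9,16,0],-0.01]
    - [[-3.0,16,0],-0.01]
    - [[-3.2,16,0],-0.01]

```text
time_s: 22.15
position: [0.5719, 0.0482, 0.157]
tcp_rot: [[0.995, 0.046, 0.087], [0.049, -0.998, -0.031], [0.085, 0.035, -0.996]]
force: [-0.7, -0.3, -2.2]
opening: 0.38
```

Request:
send_rows:
  motion:
    - [[-3.4,16,0],-0.01]
    - [[-3.6,16,0],-0.01]
    - [[-3.7,16,0],-0.01]
    - [[-3.9,16,0],-0.01]
    - [[-4.1,16,0],-0.01]

```text
time_s: 22.57
position: [0.5564, -0.0366, 0.1582]
tcp_rot: [[0.991, 0.099, 0.086], [0.102, -0.994, -0.031], [0.082, 0.04, -0.996]]
force: [0.1, -0.2, -2.5]
opening: 0.377
```

Run:
```python
from plan import *
x,y=till(-.1185,0); print(x,y)
plan(x,y,.1,YT,grip=True,smax=22)
```

```text
0.54787782051513 -0.10684787702133147
now [ 0.5564 -0.0366  0.1582] yaw 5.86 tilt z [0.082 0.04 ] d [ -6.9 -70.9 -58.2] F [ 0.1 -0.2 -2.5] op 32.8 t 22.5667
[[[-3.8, 13.5, 11.9], -0.01], [[-3.9, 13.5, 11.9], -0.01], [[-4.0, 13.4, 11.9], -0.01], [[-4.2, 13.4, 11.9], -0.01], [[-4.3, 13.3, 11.9], -0.01]]
```

Request:
send_rows:
  motion:
    - [[-2,16,1],-0.01]
    - [[-2,16,1],-0.01]
    - [[-2,16,1],-0.01]
    - [[-2,11,1],-0.01]
    - [[-2,7,2],-0.01]

```text
time_s: 22.98
position: [0.5531, -0.1085, 0.1543]
tcp_rot: [[0.985, 0.149, 0.086], [0.152, -0.988, -0.032], [0.08, 0.045, -0.996]]
force: [0.1, -0.0, -1.6]
opening: 0.378
```

Run:
```python
from plan import *
x,y=till(-.1185,0)
plan(x,y,.07,YT,grip=True,smax=22)
from rig import capture
from h import *
s=capture("side")
crop(s["image"],240,80,400,220,5,"pics/s12.png")
```

```text
now [ 0.5531 -0.1085  0.1543] yaw 8.78 tilt z [0.08  0.045] d [ -3.6   1.1 -84.3] F [ 0.1 -0.  -1.6] op 32.9 t 22.9833
[[[-2.0, -1.1, 16.7], 0.0], [[-2.0, -1.1, 16.7], 0.0], [[-2.0, -1.1, 16.7], 0.0], [[-2.0, -1.1, 16.7], 0.0], [[-2.0, -1.1, 16.7], 0.0]]
```

View pics/s12.png

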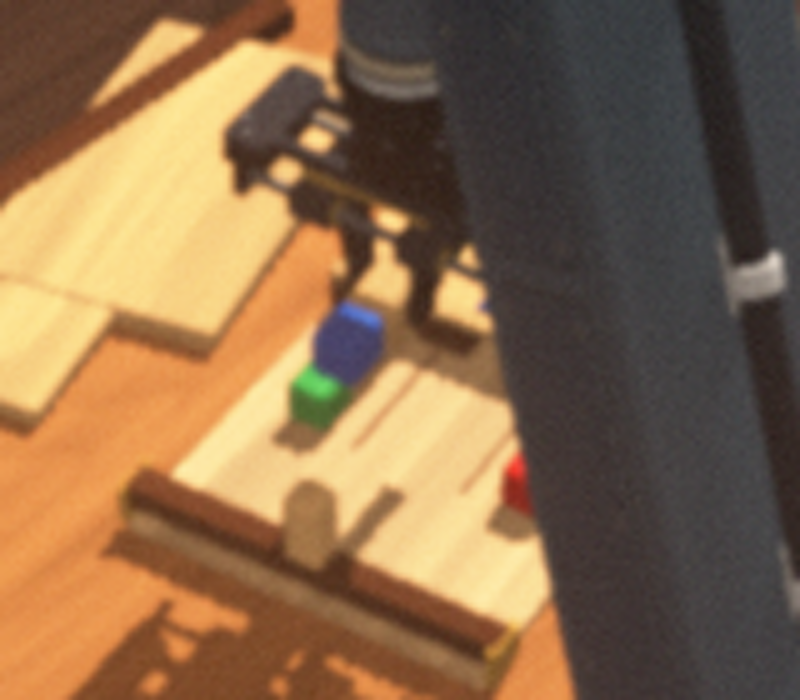

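The blue butt is at about (310,148), held above the bay. The butt only looks over the green handle because of perspective. I'll lower it.

Request:
send_rows:
  motion:
    - [[-2,-1,12],0]
    - [[-2.2,-1.1,16.7],0]
    - [[-2.2,-1.1,16.7],0]
    - [[-2.2,-1.1,16.7],0]
    - [[-2.0,-1,12],0]

```text
time_s: 23.45
position: [0.5513, -0.1101, 0.0803]
tcp_rot: [[0.985, 0.144, 0.096], [0.148, -0.988, -0.037], [0.089, 0.051, -0.995]]
force: [-0.2, 0.2, -2.3]
opening: 0.375
```

Run:
```python
from plan import *
x,y=till(-.1185,0)
plan(x,y,.026,YT,grip=True,smax=22)
```

```text
now [ 0.5513 -0.1101  0.0803] yaw 8.57 tilt z [0.089 0.051] d [ -1.6   2.6 -54.3] F [-0.2  0.2 -2.3] op 32.6 t 23.45
[[[-1.2, -1.1, 10.8], -0.0], [[-1.2, -1.1, 10.8], -0.0], [[-1.2, -1.1, 10.8], -0.0], [[-1.2, -1.1, 10.8], -0.0], [[-1.2, -1.1, 10.8], -0.0]]
```

Request:
send_rows:
  motion:
    - [[-1.2,-1.3,8],0]
    - [[-1.2,-1.3,11],0]
    - [[-1.2,-1.3,12],0]
    - [[-1.2,-1.1,10],0]
    - [[-0.8,-0.6,6],0]

```text
time_s: 23.87
position: [0.5489, -0.105, 0.0294]
tcp_rot: [[0.985, 0.145, 0.094], [0.149, -0.988, -0.036], [0.088, 0.049, -0.995]]
force: [-0.0, -0.1, -1.4]
opening: 0.376
```

Run:
```python
from plan import *
x,y=till(-.1185,0)
plan(x,y,.026,YT,grip=True,smax=22)
```

```text
now [ 0.5489 -0.105   0.0294] yaw 8.57 tilt z [0.088 0.049] d [ 0.7 -2.5 -3.4] F [-0.  -0.1 -1.4] op 32.7 t 23.8667
[[[0.0, 0.5, 0.7], -0.0], [[0.0, 0.5, 0.7], -0.0], [[0.0, 0.5, 0.7], -0.0], [[0.0, 0.5, 0.7], -0.0], [[0.0, 0.5, 0.7], -0.0]]
```

Request:
send_rows:
  motion:
    - [[0.2,0,1],0]
    - [[0.2,0,1],0]
    - [[0,0,1],0]
    - [[0,0,0],0]
    - [[0,0,0],0]

```text
time_s: 24.28
position: [0.5502, -0.1047, 0.0262]
tcp_rot: [[0.985, 0.145, 0.095], [0.149, -0.988, -0.036], [0.088, 0.049, -0.995]]
force: [-0.6, 0.1, -2.4]
opening: 0.374
```

Request:
send_rows:
  motion:
    - [[0,0,0],0]
    - [[0,0,0],0]
    - [[0,0,0],0]
    - [[0,0,0],0]
    - [[0,0,0],0]
  gripper: 0.45

```text
time_s: 24.7
position: [0.5527, -0.1059, 0.0291]
tcp_rot: [[0.984, 0.144, 0.101], [0.149, -0.988, -0.039], [0.094, 0.053, -0.994]]
force: [-0.6, -0.1, 0.2]
opening: 0.537
```

Run:
```python
from plan import *
x,y=till(-.1185,0)
plan(x,y,.026,YT,grip=True,smax=22)
from rig import capture
from h import *
s=capture("side");c=capture("top")
crop(s["image"],270,110,390,220,5,"pics/s13.png")
crop(c["image"],290,130,440,240,5,"pics/t13.png")
```

```text
now [ 0.5527 -0.1059  0.0291] yaw 8.6 tilt z [0.094 0.053] d [-2.9 -1.7 -3.1] F [-0.6 -0.1  0.2] op 46.7 t 24.7
[[[-0.7, 0.2, 0.6], -0.0], [[-0.7, 0.2, 0.6], -0.0], [[-0.7, 0.2, 0.6], -0.0], [[-0.7, 0.2, 0.6], -0.0], [[-0.7, 0.2, 0.6], -0.0]]
```

View pics/s13.png

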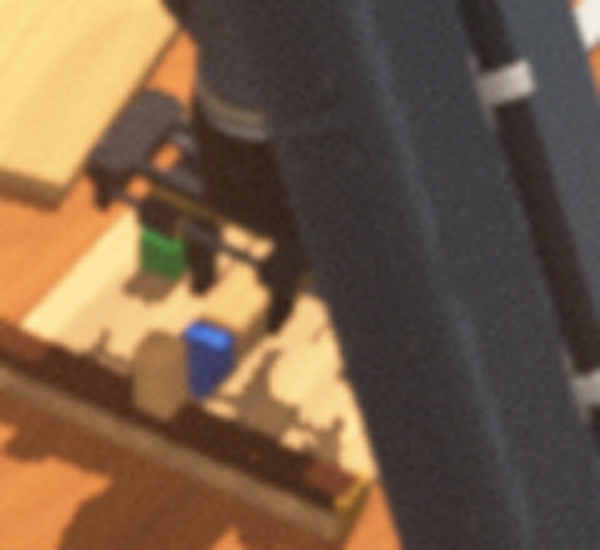

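View pics/t13.png

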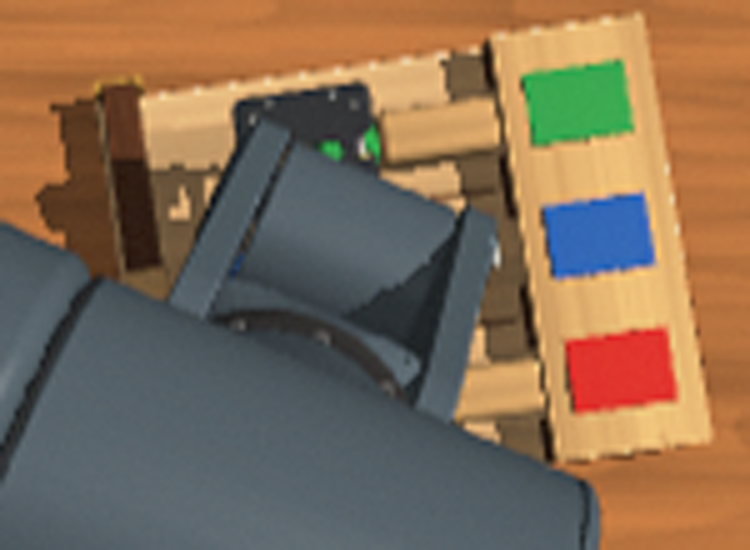

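Run:
```python
from plan import *
from h import *
import pickle
c,s=pickle.load(open("c0.pkl","rb"))
for u in [(290+498/5,130+236/5),(290+500/5,130+268/5)]:
    p=back(c,u,.0285)[:2]-ORG; print("tip",p@X,p@D)
# butt rear top edge in side view
for u in [(270+187/5,110+326/5),(270+235/5,110+345/5)]:
    p=back(s,u,.042)[:2]-ORG; print("butt top rear corners",p@X,p@D)
```

```text
tip -0.008642718218340784 0.008593241805763346
tip -0.010357143552448118 -0.010556879317166853
butt top rear corners -0.16493623741166696 0.01571468701646095
butt top rear corners -0.16379787229559956 -0.0183213164773906
```

The tip is at till x = -9.5 mm, y about -1 mm, so the chisel lies in the middle bay short of the guard. I'll regrip and slide about 79 mm.

Request:
send_rows:
  motion:
    - [[-0.5,0,1.5],0]
    - [[-0.5,0,1.5],0]
    - [[0,0,0],0]
    - [[0,0,0],0]
    - [[0,0,0],0]
  gripper: 1

```text
time_s: 25.22
position: [0.5518, -0.1061, 0.0257]
tcp_rot: [[0.984, 0.144, 0.101], [0.149, -0.988, -0.038], [0.094, 0.053, -0.994]]
force: [-0.5, 0.3, 1.1]
opening: 0.371
```

Request:
send_rows:
  motion:
    - [[0,0,0],0]
    - [[0,0,0],0]
    - [[0,0,0],0]
    - [[0,0,0],0]
    - [[0,0,0],0]

```text
time_s: 25.63
position: [0.5518, -0.1061, 0.0258]
tcp_rot: [[0.984, 0.144, 0.101], [0.149, -0.988, -0.038], [0.094, 0.053, -0.994]]
force: [-0.2, -0.6, 0.1]
opening: 0.372
```

Run:
```python
from plan import *
x,y=till(-.1185,0)
plan(x,y,.026,YT,grip=True)
import numpy as np
s=bot.read_state(); R=s["tcp_rot"]; p=s["position"]-.019*R[:,2]; q=p[:2]-ORG; print("grip till",q@X,q@D); print("dir",(R.T@np.r_[X,0]).round(4))
```

```text
now [ 0.5518 -0.1061  0.0258] yaw 8.58 tilt z [0.094 0.053] d [-2.  -1.5  0.2] F [-0.2 -0.6  0.1] op 32.4 t 25.6333
[[[-0.4, 0.2, -0.1], -0.0], [[-0.4, 0.2, -0.1], -0.0], [[-0.4, 0.2, -0.1], -0.0], [[-0.4, 0.2, -0.1], -0.0], [[-0.4, 0.2, -0.1], -0.0]]
grip till -0.11966725540774494 0.0022164337064364877
dir [0.0012 0.9986 0.0531]
```

Request:
send_rows:
  motion:
    - [[-0.2,6,0.3],0]
    - [[-0.2,12,0.6],0]
    - [[-0.2,14,0.7],0]
    - [[0,14,0.7],0]
    - [[0,8,0.4],0]

```text
time_s: 26.05
position: [0.558, -0.1598, 0.0257]
tcp_rot: [[0.984, 0.148, 0.097], [0.152, -0.988, -0.035], [0.091, 0.049, -0.995]]
force: [-0.7, 1.4, 1.6]
opening: 0.37
```

Run:
```python
from plan import *
x,y=till(-.0405,0.001)
plan(x,y,.0257,YT,grip=True)
from rig import capture
from h import *
s=capture("side");c=capture("top")
crop(s["image"],270,110,390,220,5,"pics/s14.png")
```

```text
now [ 0.558  -0.1598  0.0257] yaw 8.77 tilt z [0.091 0.049] d [  4.5 -24.7  -0. ] F [-0.7  1.4  1.6] op 32.2 t 26.05
[[[0.1, 5.0, 0.3], 0.0], [[0.1, 5.0, 0.3], 0.0], [[0.1, 5.0, 0.3], 0.0], [[0.1, 5.0, 0.3], 0.0], [[0.1, 5.0, 0.3], 0.0]]
```

View pics/s14.png

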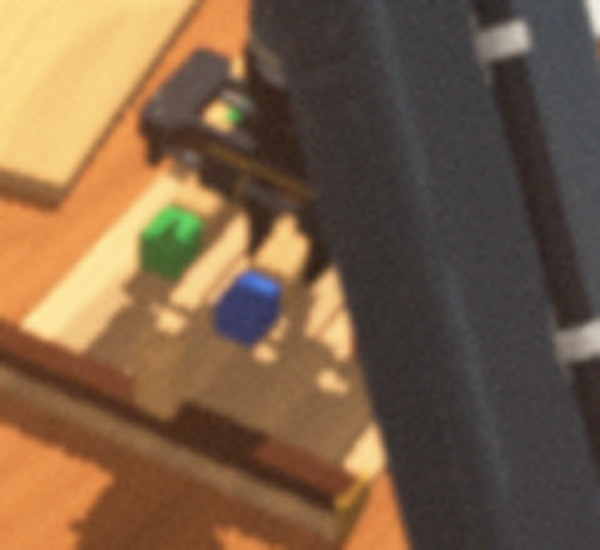

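The blue chisel is sliding in with its butt at about (320,172), and green is undisturbed. I'll finish the slide.

Request:
send_rows:
  motion:
    - [[0.1,6,0.3],0]
    - [[0.1,7,0.3],0]
    - [[0,6,0.3],0]
    - [[0,3,0.2],0]
    - [[0,1,0],0]

```text
time_s: 26.57
position: [0.5608, -0.1831, 0.0257]
tcp_rot: [[0.985, 0.147, 0.095], [0.15, -0.988, -0.033], [0.089, 0.046, -0.995]]
force: [0.3, 1.5, 0.8]
opening: 0.374
```

Request:
send_rows:
  motion:
    - [[0,2,0],0]
    - [[0,2,0],0]
    - [[0,1,0],0]
    - [[0,0,0],0]
    - [[0,0,0],0]

```text
time_s: 26.98
position: [0.561, -0.1864, 0.0257]
tcp_rot: [[0.985, 0.148, 0.093], [0.152, -0.988, -0.03], [0.088, 0.044, -0.995]]
force: [-1.4, 1.1, 1.5]
opening: 0.374
```

Request:
send_rows:
  motion:
    - [[0,2,0],0]
    - [[0,2,0],0]
    - [[0,1,0],0]
    - [[0,0,0],0]
    - [[0,0,0],0]

```text
time_s: 27.4
position: [0.561, -0.1864, 0.0257]
tcp_rot: [[0.985, 0.15, 0.091], [0.153, -0.988, -0.024], [0.086, 0.037, -0.996]]
force: [-0.6, 1.4, 1.8]
opening: 0.373
```

Run:
```python
from plan import *
x,y=till(-.0405,0.001)
plan(x,y,.0257,YT,grip=True)
```

```text
now [ 0.561  -0.1864  0.0257] yaw 8.82 tilt z [0.086 0.037] d [1.3 2.1 0. ] F [-0.6  1.4  1.8] op 32.5 t 27.4
[[[0.3, -0.4, 0.0], 0.001], [[0.3, -0.4, 0.0], 0.001], [[0.3, -0.4, 0.0], 0.001], [[0.3, -0.4, 0.0], 0.001], [[0.3, -0.4, 0.0], 0.001]]
```

The arm is stopped by the guard. I'll release, lift and look.

Request:
send_rows:
  motion:
    - [[0,0,0],0]
    - [[0,0,0],0]
    - [[0,0,0],0]
    - [[0,0,0],0]
    - [[0,0,0],0]
  gripper: 0.45

```text
time_s: 27.82
position: [0.5617, -0.1889, 0.0254]
tcp_rot: [[0.985, 0.149, 0.092], [0.152, -0.988, -0.026], [0.087, 0.04, -0.995]]
force: [-0.3, -0.3, 0.2]
opening: 0.543
```

Request:
send_rows:
  motion:
    - [[0.7,0.4,-8],0]
    - [[1.3,0.7,-15],0]
    - [[2.1,1,-25],0]
    - [[2.5,1.2,-30],0]
    - [[2,1,-25],0]

```text
time_s: 28.23
position: [0.5572, -0.188, 0.1273]
tcp_rot: [[0.986, 0.148, 0.079], [0.15, -0.988, -0.019], [0.076, 0.031, -0.997]]
force: [0.6, 0.3, -0.8]
opening: 0.548
```

Run:
```python
from plan import *
x,y=till(-.223,0); print(x,y)
plan(x,y,.13,YT,grip=True,smax=22)
from rig import capture
from h import *
s=capture("side");c=capture("top")
crop(s["image"],270,110,390,220,5,"pics/s15.png")
crop(c["image"],290,130,440,240,5,"pics/t15.png")
```

```text
0.5321612149778395 -0.0035365111878220834
now [ 0.5572 -0.188   0.1273] yaw 8.66 tilt z [0.076 0.031] d [-23.6 184.1   2.7] F [ 0.6  0.3 -0.8] op 47.7 t 28.2333
[[[0.5, -18.5, -0.8], 0.0], [[0.5, -18.5, -0.8], 0.0], [[0.5, -18.5, -0.8], 0.0], [[0.5, -18.5, -0.8], 0.0], [[0.5, -18.5, -0.8], 0.0]]
[[[0.5, -18.5, -0.8], 0.0], [[0.5, -18.5, -0.8], 0.0], [[0.5, -18.5, -0.8], 0.0], [[0.5, -18.5, -0.8], 0.0], [[0.5, -18.5, -0.8], 0.0]]
```

View pics/s15.png

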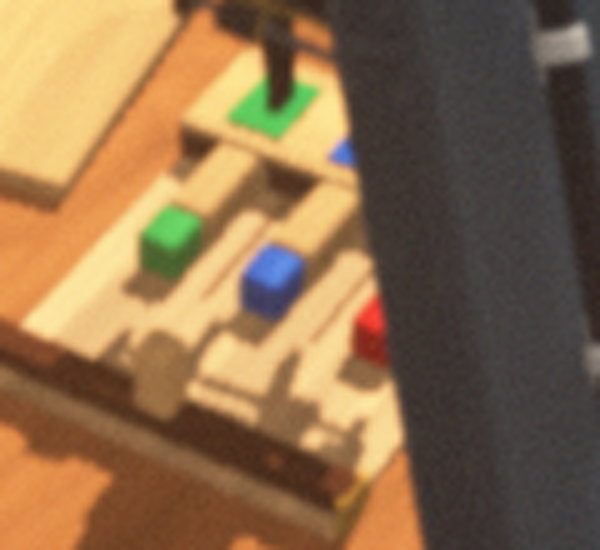

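View pics/t15.png

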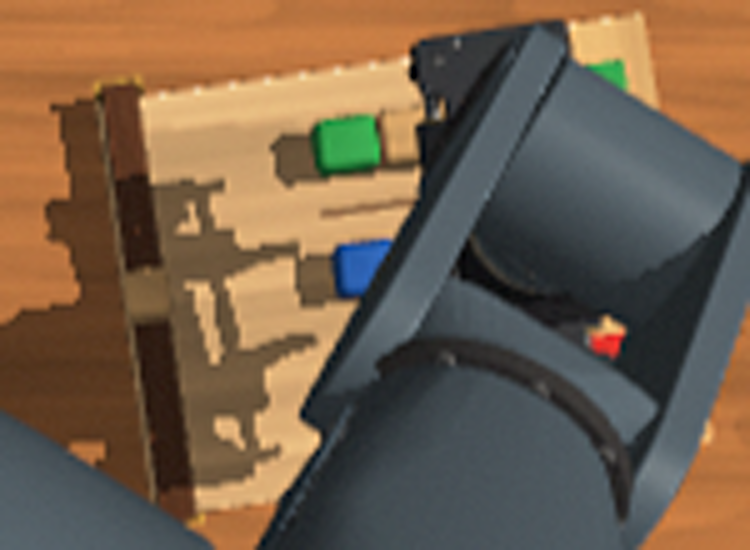

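All three chisels are flat and in line in the side view, with butts at green (304,158), blue (325,166) and red (345,175). Now close the keeper.

Request:
send_rows:
  motion:
    - [[0.5,-12,-1],0]
    - [[0.5,-18,-1],0]
    - [[0.5,-20,-1],0]
    - [[0.5,-20,-1],0]
    - [[0.5,-20,-1],0]
  gripper: 0

```text
time_s: 28.75
position: [0.5478, -0.0989, 0.1318]
tcp_rot: [[0.986, 0.14, 0.089], [0.143, -0.989, -0.026], [0.084, 0.038, -0.996]]
force: [-0.8, -0.7, 0.2]
opening: 0.846
```

Request:
send_rows:
  motion:
    - [[0.5,-20,-1],0]
    - [[0.5,-20,-1],0]
    - [[0.5,-20,-1],0]
    - [[0.5,-14,-1],0]
    - [[0.5,-8,-1],0]

```text
time_s: 29.17
position: [0.5293, -0.006, 0.1287]
tcp_rot: [[0.987, 0.143, 0.073], [0.145, -0.989, -0.02], [0.07, 0.03, -0.997]]
force: [0.2, -0.4, -0.6]
opening: 0.994
```

Run:
```python
from plan import *
x,y=till(-.223,0); print(x,y)
plan(x,y,.055,YT,grip=True,smax=22)
```

```text
0.5321612149778395 -0.0035365111878220834
now [ 0.5293 -0.006   0.1287] yaw 8.34 tilt z [0.07 0.03] d [  4.2   2.1 -73.7] F [ 0.2 -0.4 -0.6] op 86.5 t 29.1667
[[[-0.1, -0.7, 14.7], -0.001], [[-0.1, -0.7, 14.7], -0.001], [[-0.1, -0.7, 14.7], -0.001], [[-0.1, -0.7, 14.7], -0.001], [[-0.1, -0.7, 14.7], -0.001]]
```

Request:
send_rows:
  motion:
    - [[0.5,0,10],-0.001]
    - [[0.3,0,14],-0.001]
    - [[0,-0.5,15],-0.001]
    - [[0,-0.5,15],0]
    - [[0,-0.5,12],0]

```text
time_s: 29.58
position: [0.5342, -0.0033, 0.0589]
tcp_rot: [[0.986, 0.151, 0.075], [0.153, -0.988, -0.02], [0.071, 0.032, -0.997]]
force: [-0.4, 0.0, 0.3]
opening: 1.0
```

Run:
```python
from plan import *
x,y=till(-.223,0)
plan(x,y,.055,YT,grip=True,smax=22)
from rig import capture
from h import *
s=capture("side")
crop(s["image"],240,100,380,220,5,"pics/s16.png")
```

```text
now [ 0.5342 -0.0033  0.0589] yaw 8.81 tilt z [0.071 0.032] d [-0.6 -0.6 -3.9] F [-0.4  0.   0.3] op 87.0 t 29.5833
[[[-0.2, 0.1, 0.8], 0.001], [[-0.2, 0.1, 0.8], 0.001], [[-0.2, 0.1, 0.8], 0.001], [[-0.2, 0.1, 0.8], 0.001], [[-0.2, 0.1, 0.8], 0.001]]
```

View pics/s16.png

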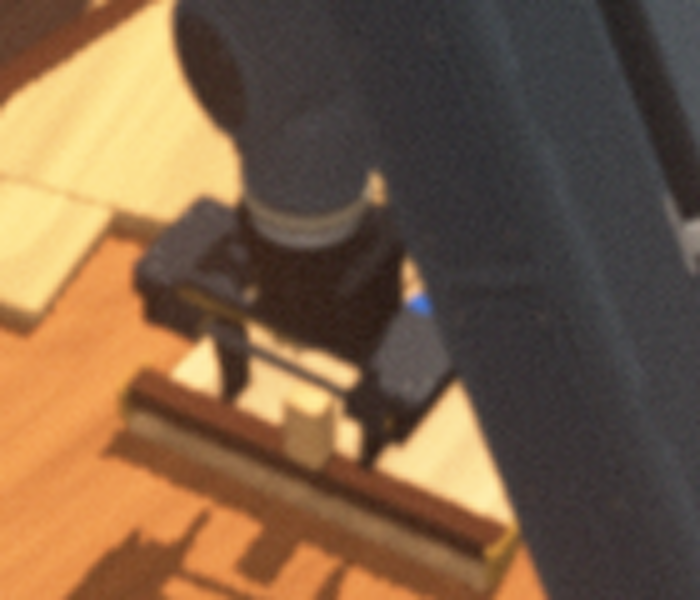

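Run:
```python
from plan import *
from h import *
import pickle
c=pickle.load(open("c9.pkl","rb"))
p=back(c,(290+149/5,130+293/5),.086)[:2]-ORG; print("knob",p@X,p@D)
for u in [(290+117/5,130+90/5),(290+165/5,130+520/5),(290+143/5,130+90/5),(290+190/5,130+516/5)]:
    p=back(c,u,.036)[:2]-ORG; print("bar edges",p@X,p@D)
s=bot.read_state(); R=s["tcp_rot"]; q=s["position"]; print("tcp",(q[:2]-ORG)@X,(q[:2]-ORG)@D)
```

```text
knob -0.2195213278919774 -0.0029090080114071042
bar edges -0.22182472281353943 0.12629839238055385
bar edges -0.22827691177144022 -0.13172391928080593
bar edges -0.20639592760540362 0.12411507865968505
bar edges -0.21340162204386182 -0.13137419463277486
tcp -0.22319976300743966 0.0007712062533238499
```

The knob is at till x of about -219 mm and the TCP at -223 mm, well within the pads. I'll grip and push.

Request:
send_rows:
  motion:
    - [[-0.6,1,1.5],0]
    - [[-0.6,1,1.5],0]
    - [[0,0.5,1],0]
    - [[0,0,0],0]
    - [[0,0,0],0]
  gripper: 1

```text
time_s: 30.05
position: [0.5314, -0.0078, 0.0504]
tcp_rot: [[0.987, 0.149, 0.067], [0.15, -0.988, -0.019], [0.063, 0.029, -0.998]]
force: [-0.1, 0.1, -0.1]
opening: 0.706
```

Request:
send_rows:
  motion:
    - [[0,0,0],0]
    - [[0,0,0],0]
    - [[0,0,0],0]
    - [[0,0,0],0]
    - [[0,0,0],0]

```text
time_s: 30.47
position: [0.5328, -0.0082, 0.0526]
tcp_rot: [[0.986, 0.148, 0.072], [0.15, -0.988, -0.02], [0.068, 0.031, -0.997]]
force: [0.1, -0.9, -0.7]
opening: 0.328
```

Request:
send_rows:
  motion:
    - [[0,0,0],0]
    - [[0,0,0],0]
    - [[0,0,0],0]
    - [[0,0,0],0]
    - [[0,0,0],0]

```text
time_s: 30.88
position: [0.5326, -0.0082, 0.0526]
tcp_rot: [[0.986, 0.15, 0.07], [0.151, -0.988, -0.021], [0.066, 0.031, -0.997]]
force: [1.0, 0.0, 0.4]
opening: 0.308
```

Run:
```python
from plan import *
s=bot.read_state(); R=s["tcp_rot"]; q=s["position"]-.019*R[:,2]; print("grip",(q[:2]-ORG)@X,(q[:2]-ORG)@D,s["opening"]*87,(R.T@np.r_[X,0]).round(3))
```

```text
grip -0.21888795062310804 -0.0014971786415429403 26.786257759469688 [-0.001  1.     0.031]
```

Request:
send_rows:
  motion:
    - [[0,6,0.2],0]
    - [[0,12,0.4],0]
    - [[0,15,0.5],0]
    - [[0,15,0.5],0]
    - [[0,12,0.4],0]

```text
time_s: 31.3
position: [0.5416, -0.0657, 0.0526]
tcp_rot: [[0.986, 0.153, 0.069], [0.154, -0.988, -0.016], [0.066, 0.027, -0.997]]
force: [2.0, 3.1, 0.1]
opening: 0.305
```

Request:
send_rows:
  motion:
    - [[0,8,0.2],0]
    - [[0,7,0.2],0]
    - [[0,5,0.1],0]
    - [[0,3,0],0]
    - [[0,2,0],0]

```text
time_s: 31.72
position: [0.546, -0.0938, 0.0526]
tcp_rot: [[0.986, 0.151, 0.07], [0.152, -0.988, -0.016], [0.066, 0.026, -0.997]]
force: [2.6, 2.5, -0.5]
opening: 0.307
```

Run:
```python
from plan import *
s=bot.read_state(); R=s["tcp_rot"]; q=s["position"]-.019*R[:,2]; print("grip",(q[:2]-ORG)@X,(q[:2]-ORG)@D,s["opening"]*87,(R.T@np.r_[X,0]).round(3),s["force"])
```

```text
grip -0.132211574568482 -0.0011611670102317504 26.69251781743926 [-0.002  1.     0.026] [ 2.55233076  2.49815077 -0.51983724]
```

Request:
send_rows:
  motion:
    - [[0,2.5,0],0]
    - [[0,2.5,0],0]
    - [[0,2,0],0]
    - [[0,1,0],0]
    - [[0,0,0],0]

```text
time_s: 32.13
position: [0.5472, -0.1015, 0.0526]
tcp_rot: [[0.986, 0.152, 0.069], [0.154, -0.988, -0.016], [0.066, 0.026, -0.997]]
force: [1.1, 0.8, -0.6]
opening: 0.308
```

Request:
send_rows:
  motion:
    - [[0,2,0],0]
    - [[0,2,0],0]
    - [[0,1,0],0]
    - [[0,0,0],0]
    - [[0,0,0],0]

```text
time_s: 32.55
position: [0.5474, -0.1027, 0.0526]
tcp_rot: [[0.986, 0.154, 0.068], [0.155, -0.988, -0.011], [0.065, 0.021, -0.998]]
force: [1.6, 0.9, -0.2]
opening: 0.31
```

Run:
```python
from plan import *
s=bot.read_state(); R=s["tcp_rot"]; q=s["position"]-.019*R[:,2]; print("grip",(q[:2]-ORG)@X,(q[:2]-ORG)@D,s["opening"]*87,(R.T@np.r_[X,0]).round(3),s["force"])
```

```text
grip -0.12309419287733485 -0.0011330889427598038 26.942846107246385 [-0.005  1.     0.021] [ 1.58957228  0.90232057 -0.19466025]
```

The bar stopped after 95.8 mm of travel, which matches the 96 mm stroke, so it is fully shut. I'll release and retreat.

Request:
send_rows:
  motion:
    - [[0,0,0],0]
    - [[0,0,0],0]
    - [[0,0,0],0]
    - [[0,0,0],0]
    - [[0,0,0],0]
  gripper: 0.3

```text
time_s: 32.97
position: [0.5475, -0.104, 0.0529]
tcp_rot: [[0.986, 0.151, 0.069], [0.153, -0.988, -0.012], [0.067, 0.022, -0.998]]
force: [-0.4, -0.5, -0.8]
opening: 0.597
```

Request:
send_rows:
  motion:
    - [[0,0,0],0]
    - [[0.7,0.2,-8],0]
    - [[1.3,0.3,-20],0]
    - [[2,0.5,-30],0]
    - [[2,0.5,-30],0]

```text
time_s: 33.38
position: [0.5429, -0.1023, 0.1386]
tcp_rot: [[0.987, 0.15, 0.054], [0.151, -0.989, -0.006], [0.053, 0.014, -0.999]]
force: [0.7, -0.4, 0.5]
opening: 0.697
```

Request:
send_rows:
  motion:
    - [[0,-15,-10],0]
    - [[0,-25,-10],0]
    - [[0,-30,-5],0]
    - [[0,-30,0],0]
    - [[0,-30,0],0]

```text
time_s: 33.8
position: [0.5301, 0.0221, 0.1738]
tcp_rot: [[0.987, 0.139, 0.079], [0.14, -0.99, -0.016], [0.076, 0.027, -0.997]]
force: [0.3, 0.2, -0.8]
opening: 0.701
```

Request:
send_rows:
  motion:
    - [[0,-30,0],0]
    - [[0,-30,0],0]
    - [[0,-30,0],0]
    - [[0,-25,0],0]
    - [[0,-10,0],0]

```text
time_s: 34.22
position: [0.5107, 0.1542, 0.1748]
tcp_rot: [[0.987, 0.14, 0.084], [0.141, -0.99, -0.015], [0.081, 0.026, -0.996]]
force: [-0.4, -0.1, -0.2]
opening: 0.702
```

Request:
send_rows:
  motion:
    - [[0,0,0],0]
    - [[0,0,0],0]
    - [[0,0,0],0]
    - [[0,0,0],0]
    - [[0,0,0],0]

```text
time_s: 34.63
position: [0.5109, 0.1534, 0.1762]
tcp_rot: [[0.986, 0.142, 0.086], [0.144, -0.989, -0.016], [0.082, 0.028, -0.996]]
force: [-0.5, 0.1, 0.1]
opening: 0.704
```

Run:
```python
from plan import *
from rig import capture
from h import *
s=capture("side");c=capture("top")
cv2.imwrite("pics/tend.png",c["image"])
crop(c["image"],300,120,440,240,5,"pics/tend_c.png")
crop(s["image"],260,100,390,220,5,"pics/send_c.png")
for col in("red","blue","green"):
    print(col,blobs(mask(c["image"],col,(300,120,440,240))))
    for a,uv in blobs(mask(c["image"],col,(300,120,385,240)))[:1]:
        p=back(c,uv,.042)[:2]-ORG; print(" butt till",p@X,p@D)
print(bot.read_state()["position"],bot.read_state()["force"])
```

```text
red [(299, [413.53, 203.48]), (123, [367.62, 210.19])]
 butt till -0.08930126219684949 -0.08037659890904934
blue [(273, [409.27, 176.57]), (118, [363.46, 183.08])]
 butt till -0.08975466705082266 0.00038552036078851585
green [(273, [405.01, 150.13]), (119, [359.19, 158.31])]
 butt till -0.09154662533791488 0.07524528873296679
[0.51091092 0.15341567 0.17617104] [-0.57430972 -0.39294996 -0.03152653]
```

View pics/tend_c.png

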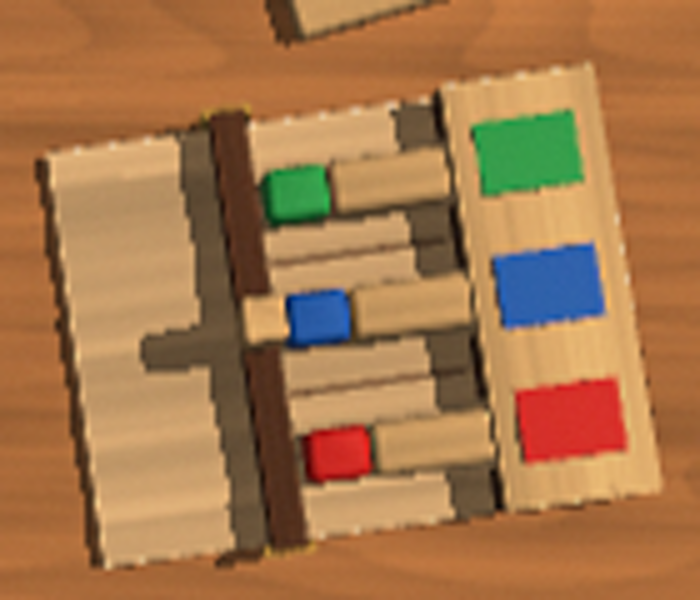

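View pics/tend.png

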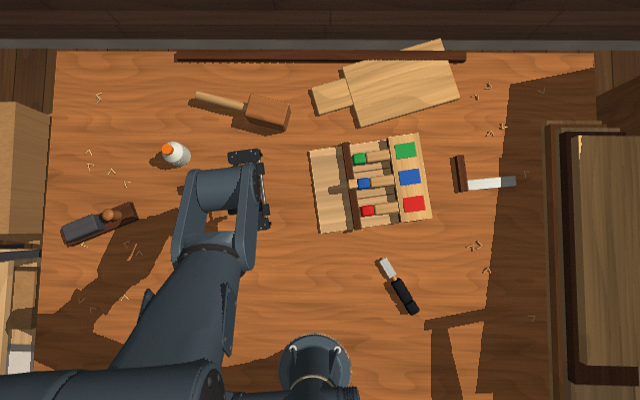

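View pics/send_c.png

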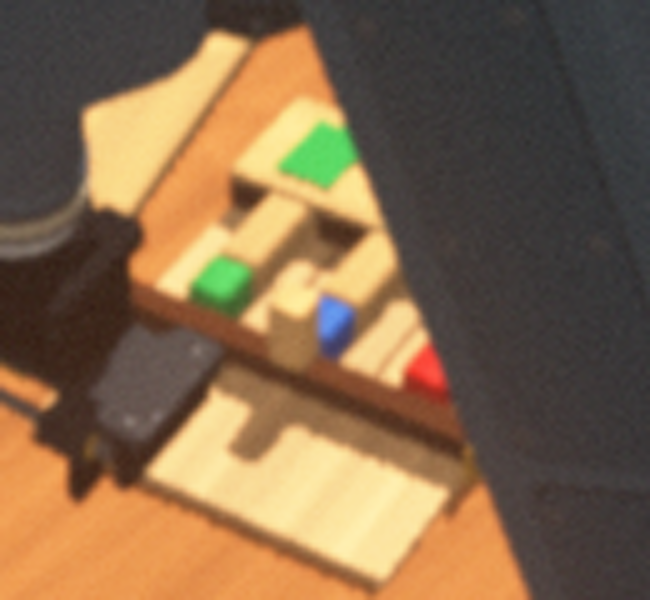

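The final pictures show all three handles against the guard in their own bays and the bar shut tight behind the butts. The mallet, square and glue are where they started, and the gripper is clear. I'm handing in.

Run:
```python
from rig import bot
print(bot.hand_in()); print(bot.read_state()["time_s"])
```

```text
the job is handed in; nothing more can be done
None
the job is handed in; nothing more can be done
```

I opened the keeper bar to its stop and laid the red and blue chisels in their own bays, short of the guard. I slid each one in until its handle met the guard, then shut the bar behind them. The job was handed in at about 35 s of the 72 s allowed; no verdict comes back.

- **Chisels:** in the last top picture the butt centres, along and across the till, are at red (-89, -80) mm, blue (-90, 0) mm and green (-92, +75) mm. The target is -91 mm along and -80, 0 and +80 mm across. Green's blob is at the same pixel as at the start, so its 5 mm sideways offset was there before I moved anything.
- **Keeper bar:** it closed 95.8 mm before stopping, against its 96 mm stroke. It now sits slightly further shut than it did at the start. The opening travel read only about 90 mm, most likely because the bar was a few mm open to begin with; that is above the 75 mm needed.
- **Surroundings:** by eye, the mallet, square and glue are where they started. I never went near the black look-alike chisels. One is unmoved in the last picture and the arm hides the other.
- **What went less well:** the tool slowly tilted as I moved it, up to about 6°. I allowed for it by planning with the measured orientation and by releasing and regripping each chisel flat before sliding it.
- **Not checked at the end:** the arm hid part of the red butt in the last side view, so red's final position rests on the top view alone.

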